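Prop the shop's counter case open on its stay

ROBOT

A 7-joint arm with a two-finger parallel gripper is mounted at the origin on the work surface. World frame = base frame: x ahead of the robot, y to its left, z up, the work surface at z = 0. Lengths are in mm, angles in rad, forces in N, time in s.
With the tool pointing down it reaches from about 400 to 925 mm from the base axis. Payload 4.1 kg.
Tool frame: the origin (TCP) lies at the very end of the fingers, on their centre line; the grasp point (between the pads) lies bot.grip_depth behind it (bot.grip_depth is the distance from the TCP to the grasp point, in mm); z points along the fingers, y is the line along which they close (so a half turn about z gives the same grasp; the last joint's range is limited). The gripper opens to 85 mm and grips with 20 to 120 N. Pads are 22 mm wide; open, the fingers measure 114 mm over their backs; the gripper's body (76 mm by 85 mm) begins 54 mm behind the grasp point. The pads swing forward as they close: fully open they stand 13 mm farther back than shut.
Start: joints at [-1.334, 0.398, 0.045, 1.537, -0.019, 1.207, -0.051], TCP at [214.172, 613.741, 205.547] pointing down, gripper open.
Joint ranges: [-2.82, 2.82], [-0.49, 2.23], [-1.37, 1.46], [0, 2.46], [-1.36, 4.5], [0.23, 2], [-2.94, 2.94]. Speed limits (rad/s): [2.57, 2.57, 3.14, 3.14, 3.14, 3.14, 3.14].

INTERFACE

Orientations are given as a unit quaternion [x, y, z, w].
In Python, from station import bot gives the robot as it stands.
- The arm moves only by the tool move_arm, never from a script. Its argument "plan" is a list of rows, each a list of 2 entries, a list of its own where there are three numbers: the shift along the tool's x, y, z normalised to -1 to 1, where 1 is 250 mm, then the turn, a rotation vector about the tool's x, y, z normalised to -1 to 1, where 1 is 45 degrees. In form: [[[x, y, z], [wx, wy, wz]], ...]. A call has 1 to 8 rows; each row is the pose to reach, as a shift and turn from the pose commanded when the call began, along the tool's axes at that moment; what a row does not reach only later rows make up. A row lasts 1/10 s, in which the tool goes at most 50 mm and 8.59 degrees, less where a joint would pass 70% of its speed; a pose out of reach is approached as far as the arm can. A call with a number of a shift or a turn outside -1 to 1 is refused whole. A call with a gripper value outside its range is refused whole. "jaw" is the opening, from 0 (shut) to 1 (fully open), set as the call begins (left out, the last holds). The fingers move at their own pace and stop on an object; the grip force is fixed at half the most. Time passes only in rows, so rows that repeat a pose let the fingers close. It gives the time, the measured TCP pose, the force, the opening and the grip force at its end, in the units of the state.
- bot.observe(): the state, without advancing time (a new reading comes with each control period).
- bot.camera(name): name is "scene" or "top" or "wrist"; returns a dict with "color" (480x640x3 uint8, red, green, blue), "z_map" (480x640 float32, mm along the optical axis (not along the pixel's ray), 0 where there is no reading), "fx", "fy", "cx", "cy" (pixels), "dist" ([k1, k2, p1, p2, k3] as OpenCV has them; the pictures are not rectified), "extrinsics" (4x4, takes a point from camera to world coordinates); the wrist camera has in their place "hand_eye" (4x4, takes a point from camera to tool coordinates, whose origin is the TCP and whose axes are the flange's). Camera axes: x right, y down, z forward; pixel columns grow to the right and rows downward; lengths in mm; the calibration is good to about 2 mm. A picture is of the moment at which its call begins: read the wrist's pose just before it.
- bot.finish_job(): hands the job in; it is judged then, once.
Trained networks look in a picture, given as the dict that the camera call returned (one of the last four; its "shot" number tells which), for a name from the list of things; names that differ only in an ending like _2 or _b are one class to them, and where a whole thing is asked for, a point or a joint stands for the part that bears it (a point fixed in the world has none). Each returns a list of dicts, best first, with "p" (0 to 1); they miss things now and then, are a little off and sometimes report something else, mostly with a low value. They report only what shows in the picture. A call takes as long as a camera call.
- bot.search_frame(picture, query): "box" ([left, top, width, height] in pixels, round what is visible of it).
- bot.masks_of(picture, query): "mask" (480x640 bool, what is visible of it) and "box" ([left, top, width, height] in pixels, round what is visible of it).
The state is a dict: "t": time; "joint_pos": joint angles; "joint_velocities": joint speeds; "effort": joint torques, N m; "tcp_pos": TCP position; "eef_rot": TCP orientation; "contact_force": force on the tool from outside, world axes, zero at the start; "ft_torque": the same for the moment, N m; "opening": finger opening in mm; "grasp_force": force on a finger pad.
Only numpy, scipy, OpenCV 4.12 (cv2) and the standard library are available. Lean on these libraries where they do the work, as an engineer would, in place of code of your own. Each camera call takes 0.05 s, during which the arm holds its last target. There are 200 camera calls.

TASK

Open the glazed wooden counter case for business: lift its lid all the way back by the bar so that it stands by itself, flip the metal stay inside fully up, then bring the lid down gently until it rests on the end of the stay, and let go. Do not let the lid drop or slam, and leave the goods and other things on the counter where they are.

Things in the scene. Friction and masses are not known exactly. Their poses are not given: they have to be found in the camera images.
- case: Low wooden counter case, 200 (x) x 340 (y) mm, rim 85 high, walls and floor 8 thick, fixed. Its lid has a clear window. Origin: centre of the underside, on the counter. +x points from its front (robot side) to its hinged back, +y to its left, z up. A 53 mm high divider runs front to back 5 mm right of the middle: goods stand right of it, the stay lies left of it.
- hinge (a point): Middle of the lid's hinge line, on the case's back top edge: 100 mm behind the case's centre, 85 mm above the counter. The line runs along the case's y and lies in the flat underside of the lid.
- lid (a joint): Lid angle, rad: 0 shut (level), grows as the front edge goes up and back, stops at 1.20. Lid 200 x 340 x 8 mm, 0.4 to 0.5 kg; lifting takes 4 N or less at its bar. The stiff hinge holds it from 1.13 up; let go below about 1.05 it falls. Resting on the raised stay it reads 0.72.
- lid_bar (a point): Middle of the lid's steel grab bar: round, 12 mm thick, along the case's y, on two arms 55 mm to either side; 45 mm right of the case's middle, 245 from the hinge line, 4 mm above the underside's plane, 39 clear to the lid's front edge. 89 above the counter when shut. Taken from above, one finger in the gap (open only 40-50 mm); it turns in the grip as the lid swings. Its axes turn with the lid.
- stay_pivot (a point): Pivot of the stay: 50 mm in front of the case's centre, 100 mm to its left (+y), 60 mm above the counter (25 mm below the rim). Its axis runs along the case's y. From here to 75 mm out the lying stay is between two wooden cheeks as high as itself, so only its free end can be taken.
- stay (a joint): Stay angle, rad: 0 to 0.1 at the start (lying, pointing to the case's back); grows as its free end rises; 1.40 is fully up at its stop, nearly upright. It stays where it is left (stiff pivot, under 2 N at the end); the lid's weight presses it onto the stop. Its rubber end, radius 6 mm, is centred 130 mm from the pivot.
- stay_end (a point): Grasp point on the stay's middle line, 108 mm from the pivot. Aluminium bar 10 mm wide (y), 12 deep; free beside it: 95 mm right, 57 left, 46 below. The raised lid leans over it and a vertical gripper would meet the lid: come from the front, tilted 25 to 45 degrees, fingers down and to the back, closing along y. It can turn between the fingers. The point turns with the stay.
- tin: Small can, 52 mm diameter, 60 mm high, standing in the right half of the case. Origin: its underside.
- carton: Cardboard carton 50 x 75 x 42 mm, in the right half of the case. Origin: its underside.
- jar: Jar, 72 mm diameter, 110 mm high, on the counter to the left of the case. Origin: its underside.
- mug: White mug, 76 mm diameter, 90 mm high, on the counter to the right, near the robot. Origin: its underside.
- calculator: Desk calculator 150 x 85 x 20 mm, on the counter to the right of the case. Origin: its underside.

How it is judged:
By the outcome, as a careful person would: the job done as asked, in the order asked, and still so for the second after the job is handed in, with the robot touching nothing.
It also fails if it takes over 62 s, if anything falls off the work surface, if the arm or the gripper's body presses on something with over 40 N, if the wrist force passes 120 N, or if a joint passes its speed limit or range.

## Working session

There is one attempt and no reset: what is moved stays moved. The work goes in short steps, Python scripts to look and compute and a tool call to move; the robot and the scene stay as the last step left them, time stands still between calls to the robot, and variables do not carry over. Pictures are saved under pics/ and viewed, at most 10 in all, crops included, and the job is handed in when it is done.

Besides the shell and the picture viewer there is one more tool, called after "Request:" in YAML: its name, and indented under it one key for each argument. move_arm: Moves the arm, as the interface text tells. Its arguments: {"type":"object","properties":{"plan":{"type":"array"},"jaw":{"type":"number"}},"required":["plan"]}

```bash
ls; mkdir -p pics
cat > h.py <<'E'
import numpy as np, cv2
from scipy.spatial.transform import Rotation as R
from station import bot
def save(c,n): cv2.imwrite(f'pics/{n}.png',c['color'][:,:,::-1])
def K(c): return np.array([[c['fx'],0,c['cx']],[0,c['fy'],c['cy']],[0,0,1.]])
def T(c,s=None):
    if 'extrinsics' in c: return np.array(c['extrinsics'])
    M=np.eye(4);M[:3,:3]=R.from_quat(s['eef_rot']).as_matrix();M[:3,3]=s['tcp_pos'];return M@np.array(c['hand_eye'])
def ray(c,uv,s=None):
    p=cv2.undistortPoints(np.array(uv,float).reshape(-1,1,2),K(c),np.array(c['dist'],float)).reshape(-1,2)
    M=T(c,s);d=np.c_[p,np.ones(len(p))]@M[:3,:3].T
    return M[:3,3],d
def pts(c,uv,s=None):
    o,d=ray(c,uv,s);uv=np.array(uv).astype(int).reshape(-1,2);return o+d*c['z_map'][uv[:,1],uv[:,0]][:,None]
def proj(c,P,s=None):
    M=np.linalg.inv(T(c,s));P=np.array(P,float).reshape(-1,3)@M[:3,:3].T+M[:3,3]
    return cv2.projectPoints(P,np.zeros(3),np.zeros(3),K(c),np.array(c['dist'],float))[0].reshape(-1,2)
E
python3 - <<'E'
from h import *
np.set_printoptions(precision=1,suppress=True)
s=bot.observe();print(s, bot.grip_depth)
cs={n:bot.camera(n) for n in('scene','top')}
print(cs['top']['extrinsics'],cs['scene']['extrinsics'],cs['top']['fx'])
for n,c in cs.items():
    save(c,n+'0')
    for q in('case','lid','lid_bar','stay','jar','mug','calculator','tin','carton'):
        for r in bot.masks_of(c,q)[:2]:
            m=r['mask'];v,u=np.nonzero(m&(c['z_map']>0))
            if len(u)==0: print(n,q,r['p'],'empty');continue
            P=pts(c,np.c_[u,v]);print(n,q,round(r['p'],2),r['box'],'med',np.median(P,0),'lo',np.percentile(P,2,axis=0),'hi',np.percentile(P,98,axis=0))
E
```

```text
pics
{'t': 0.0, 'joint_pos': array([-1.3,  0.4,  0. ,  1.5, -0. ,  1.2, -0.1]), 'joint_velocities': array([ 0.,  0., -0., -0., -0., -0.,  0.]), 'effort': array([ -0. , -47.5,   1.4, -25.4,   0. ,   0. ,   0. ]), 'tcp_pos': array([214. , 613.1, 204.5]), 'eef_rot': array([ 0.2,  1. , -0. , -0. ]), 'contact_force': array([ 0.4, -0.5, -0.4]), 'ft_torque': array([-0. ,  0. , -0.1]), 'grasp_force': 0.0, 'opening': 85.61013613724882} 18.700000000000003
[[   0.    -1.     0.1  407.7]
 [  -1.    -0.    -0.   -33.2]
 [   0.    -0.1   -1.  1271.4]
 [   0.     0.     0.     1. ]] [[  -0.2    0.8   -0.5 1260.1]
 [   1.     0.2   -0.1  159.6]
 [  -0.    -0.5   -0.9 1400.1]
 [   0.     0.     0.     1. ]] 509.3998207622989
scene case 0.66 [206.6, 211.9, 150.5, 118.2] med [ 632.4 -132.2   91.6] lo [ 478.3 -296.8    8.6] hi [719.3  32.5  98.3]
scene lid 0.6 [207.5, 211.6, 151.4, 106.0] med [ 613.7 -135.    92.3] lo [ 474.2 -297.6   85.6] hi [711.9  28.5  98.5]
scene lid_bar 0.88 [206.3, 212.8, 148.7, 100.9] med [ 614.2 -134.8   92.3] lo [ 475.6 -297.5   85.9] hi [711.8  28.2  98.5]
scene lid_bar 0.36
[... 834 characters left out ...]
.5, 152.3, 149.1, 108.9] med [ 606.  -141.2   91.5] lo [ 487.8 -300.2   67. ] hi [709.3  22.7  96.9]
top lid_bar 0.68 [290.9, 151.7, 144.9, 110.6] med [ 606.6 -142.7   91.5] lo [ 474.7 -302.6   54.8] hi [709.4  25.   96.9]
top lid_bar 0.36 [461.2, 207.6, 53.3, 60.1] med [ 525.5 -457.2   18.8] lo [ 455.1 -510.1    9.1] hi [ 598.6 -404.2   24.7]
top jar 0.89 [139.5, 276.7, 43.4, 30.3] med [380.8 318.5 106.2] lo [347.  296.9   5.1] hi [413.4 358.1 112.9]
top mug 0.97 [455.7, 294.4, 39.3, 43.6] med [ 330.9 -420.6   39.5] lo [ 295.4 -448.5    0.4] hi [ 380.3 -371.5   92.1]
top calculator 0.94 [460.0, 204.6, 57.0, 66.2] med [ 527.3 -457.2   18.7] lo [ 455.8 -512.4    5.6] hi [ 598.4 -401.9   24.7]
```

Run:
```python
from h import *
np.set_printoptions(precision=2,suppress=True)
cs={n:bot.camera(n) for n in('scene','top')}
ims=[]
for n,c in cs.items():
    r=bot.masks_of(c,'lid')[0]; v,u=np.nonzero(c['z_map']>0)
    P=pts(c,np.c_[u,v]); k=(P[:,2]>80)&(P[:,2]<103)&(P[:,0]>430)&(P[:,0]<780)&(abs(P[:,1]+140)<220)
    Q=P[k]; print(n,cv2.minAreaRect(Q[:,:2].astype(np.float32)),np.median(Q[:,2]), len(Q))
    b=Q[(Q[:,0]<495)];print('bar?',b.min(0),b.max(0),b.mean(0),len(b))
    x,y,w,h=map(int,r['box']); im=c['color'][y-25:y+h+25,x-25:x+w+25,::-1]
    ims.append(cv2.resize(im,(780,int(780*im.shape[0]/im.shape[1])))[:590])
    cv2.imwrite(f'pics/{n}_crop.png',ims[-1]);print(x-25,y-25,780/im.shape[1])
```

```text
scene ((590.3033447265625, -137.48770141601562), (260.01629638671875, 342.4489440917969), 3.12123703956604) 92.26534910302485 10257
bar? [ 459.85 -247.6    80.33] [ 494.99 -127.34  102.32] [ 473.98 -185.9    93.58] 241
181 187 3.9
top ((590.1317138671875, -139.92257690429688), (256.1980285644531, 340.6449890136719), 2.501599073410034) 91.70468814563674 12621
bar? [ 462.39 -250.56   84.42] [ 494.91 -131.05   99.49] [ 473.01 -189.24   93.12] 332
264 130 3.9
```

View pics/top_crop.png

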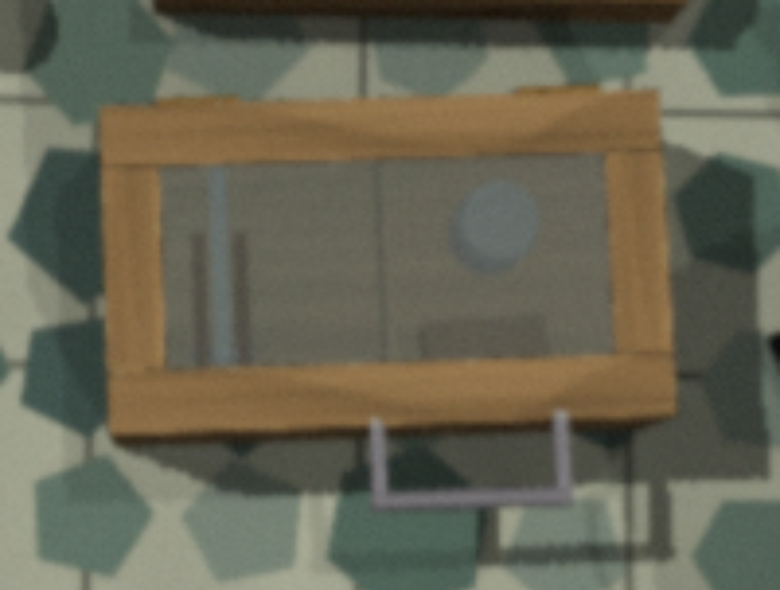

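View pics/scene0.png

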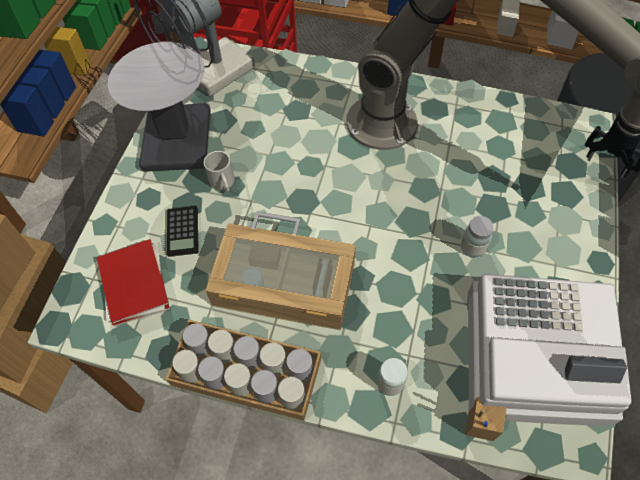

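The top crop shows the case shut. Its back edge runs from (100,108) to (660,92) and its front corners are at (112,435) and (672,414). The bar runs from (380,500) to (568,493), and the blue stay is at u≈220. The scene view confirms the layout: the jar is to the left near the arm's path, and the mug and calculator are to the right.

```bash
cat >> h.py <<'E'
def at_z(c,uv,z,s=None):
    o,d=ray(c,uv,s);return o+d*((z-o[2])/d[:,2])[:,None]
def step(tgt,rot,s=None,base=None):
    """print move numbers from current pose to world tcp tgt and Rotation rot"""
    s=s or bot.observe();r0=R.from_quat(s['eef_rot']) if base is None else base[1];p0=s['tcp_pos'] if base is None else base[0]
    print('shift',np.round(r0.inv().apply(np.array(tgt)-p0)/250,3),'turn',np.round((r0.inv()*rot).as_rotvec()/(np.pi/4),3))
E
python3 - <<'E'
from h import *
np.set_printoptions(precision=3,suppress=True)
c=bot.camera('top')
f=lambda l:np.array(l)/3.9+[264,130]-.5/3.9
C=at_z(c,f([(100,108),(660,92),(112,437),(674,414)]),93)
print('corners BL BR FL FR',C)
print('bar ends',at_z(c,f([(375,500),(570,493)]),89))
print('stay',at_z(c,f([(217,168),(222,362)]),66))
for a,b in((0,1),(2,3)): d=C[a]-C[b];print(np.arctan2(-d[0],d[1]),np.linalg.norm(d))
print(C.mean(0))
c=bot.camera('scene')
# bar by depth points in band
v,u=np.nonzero(c['z_map']>0)
for n in('scene','top'):
    c=bot.camera(n);v,u=np.nonzero(c['z_map']>0);P=pts(c,np.c_[u,v]);th=.045
    k=(P[:,2]>84)&(P[:,2]<103);Q=P[k]; L=(Q-[473,-187,0])@np.array([[np.cos(th),-np.sin(th),0],[np.sin(th),np.cos(th),0],[0,0,1]])
    k=(abs(L[:,1])<42)&(abs(L[:,0])<22);print(n,np.percentile(L[k],[3,50,97],axis=0),k.sum())
    k=(abs(L[:,1])<25)&(L[:,0]>150)&(L[:,0]<290);print('back edge',np.percentile(L[k],[98,99.5,100],axis=0)[:,0])
s=bot.observe();print(R.from_quat(s['eef_rot']).as_matrix())
th=.045; cx=np.array([np.cos(th),np.sin(th),0]);down=R.from_matrix(np.c_[np.cross(cx,[0,0,-1.]),cx,[0,0,-1]])
step((420,330,300),down);step((450,0,300),down)
E
```

```text
corners BL BR FL FR [[ 701.046   34.084   93.   ]
 [ 717.202 -305.236   93.   ]
 [ 502.056   22.896   93.   ]
 [ 520.97  -312.4     93.   ]]
bar ends [[ 467.095 -134.183   89.   ]
 [ 473.006 -250.714   89.   ]]
stay [[671.532 -37.115  66.   ]
 [551.174 -41.96   66.   ]]
0.04757510991160701 339.7047712310364
0.056349294649219894 335.82850114117343
[ 610.319 -140.164   93.   ]
scene [[ -9.237 -38.688  86.455]
 [ -0.593   1.514  94.14 ]
 [  3.96   39.257  99.339]] 140
back edge [242.455 243.442 244.665]
top [[ -8.745 -39.359  87.783]
 [ -3.42    1.51   93.619]
 [  2.236  39.646  98.13 ]] 186
back edge [239.832 241.642 241.937]
[[-0.944  0.329  0.   ]
 [ 0.329  0.944  0.   ]
 [-0.     0.    -1.   ]]
shift [-1.151 -0.8   -0.378] turn [ 0.    -0.     1.515]
shift [-1.699 -2.007 -0.378] turn [ 0.    -0.     1.515]
```

Request:
move_arm:
  plan:
    - [[-0.2,-0.14,-0.15],[0,0,0.15]]
    - [[-0.4,-0.28,-0.3],[0,0,0.3]]
    - [[-0.6,-0.42,-0.38],[0,0,0.45]]
    - [[-0.8,-0.56,-0.38],[0,0,0.6]]
    - [[-1,-0.7,-0.38],[0,0,0.75]]
    - [[-1,-0.7,-0.38],[0,0,0.75]]
    - [[-1,-0.7,-0.38],[0,0,0.75]]
    - [[-1,-0.7,-0.38],[0,0,0.75]]
  jaw: 0.53

```text
t: 2.2
tcp_pos: [396.4, 361.5, 301.7]
eef_rot: [0.45, 0.893, 0.001, 0.001]
contact_force: [0.2, 0.4, 0.4]
opening: 45.2
grasp_force: 0.0
```

```bash
cat >> h.py <<'E'
TH=.05;CEN=np.array([610,-140,0.])
def cw(x,y,z): return CEN+[x*np.cos(TH)-y*np.sin(TH),x*np.sin(TH)+y*np.cos(TH),z]
CX=np.array([np.cos(TH),np.sin(TH),0]);CY=np.array([-np.sin(TH),np.cos(TH),0])
DOWN=R.from_matrix(np.c_[np.cross(CX,[0,0,-1.]),CX,[0,0,-1]])
E
python3 -c "
from h import *
s=bot.observe();print(s['tcp_pos'],s['joint_pos'],s['opening']);step((450,50,300),DOWN)"
```

```text
[396.39813255 361.4517609  301.67559177] [-1.07958086  0.13543932  0.29247611  1.67480064 -0.03823884  1.3353357
 -0.14400384] 45.21282120976211
shift [-1.129 -0.568  0.007] turn [0.003 0.001 0.747]
```

Request:
move_arm:
  plan:
    - [[-0.18,-0.09,0],[0,0,0.15]]
    - [[-0.36,-0.18,0],[0,0,0.3]]
    - [[-0.54,-0.27,0],[0,0,0.45]]
    - [[-0.72,-0.36,0],[0,0,0.6]]
    - [[-0.9,-0.45,0],[0,0,0.747]]
    - [[-1,-0.568,0],[0,0,0.747]]
    - [[-1,-0.568,0],[0,0,0.747]]
    - [[-1,-0.568,0],[0,0,0.747]]

```text
t: 3.0
tcp_pos: [429.5, 81.6, 300.8]
eef_rot: [0.686, 0.728, 0.001, -0.0]
contact_force: [-0.9, -0.1, -0.2]
opening: 45.4
grasp_force: 0.0
```

```bash
python3 -c "
from h import *
s=bot.observe();print(s['tcp_pos'],s['joint_pos'],s['opening']);p=cw(-145,-45,0);p[2]=300;step(p-[10,0,0],DOWN)"
```

```text
[429.54519441  81.57879083 300.77967187] [-0.84640513 -0.08119697  0.52880286  1.87802544  0.04045703  1.33274272
 -0.26954419] 45.449969119068335
shift [-1.1e+00  4.7e-02  1.0e-03] turn [ 0.001 -0.002  0.011]
```

Request:
move_arm:
  plan:
    - [[-0.2,0.01,0],[0,0,0.01]]
    - [[-0.4,0.02,0],[0,0,0.01]]
    - [[-0.6,0.03,0],[0,0,0.01]]
    - [[-0.8,0.04,0],[0,0,0.01]]
    - [[-0.95,0.047,0],[0,0,0.01]]
    - [[-1,0.047,0],[0,0,0.01]]
    - [[-1,0.047,0],[0,0,0.01]]
    - [[-1,0.047,0],[0,0,0.01]]

```text
t: 3.8
tcp_pos: [457.1, -165.4, 300.2]
eef_rot: [0.687, 0.726, -0.0, -0.0]
contact_force: [-0.0, -0.3, -0.1]
opening: 44.7
grasp_force: 0.0
```

Run:
```python
from h import *
np.set_printoptions(precision=2,suppress=True)
s=bot.observe();c=bot.camera('wrist');save(c,'w1')
print(s['tcp_pos'],s['joint_pos'],c['hand_eye'])
for y in(-100,-45,10): print('bar proj',proj(c,cw(-145,y,89),s))
print('corner FL FR',proj(c,[cw(-100,170,93),cw(-100,-170,93)],s))
print([(r['p'],r['box']) for r in bot.search_frame(c,'lid_bar')])
p=cw(-145,-45,0);p[2]=150;step(p,DOWN)
```

```text
[ 457.14 -165.36  300.19] [-0.59  0.04  0.88  1.79 -0.03  1.33  0.36] [[   0.     -0.96   -0.26   65.38]
 [   1.      0.      0.      1.21]
 [  -0.     -0.26    0.96 -168.27]
 [   0.      0.      0.      1.  ]]
bar proj [[330.36 279.18]]
bar proj [[330.86 234.08]]
bar proj [[331.39 185.58]]
corner FL FR [[378.71  23.86]
 [366.32 333.68]]
[(0.96, [331.4, 21.3, 247.3, 312.4])]
shift [-0.11  0.04  0.6 ] turn [-0.   -0.    0.01]
```

View pics/w1.png

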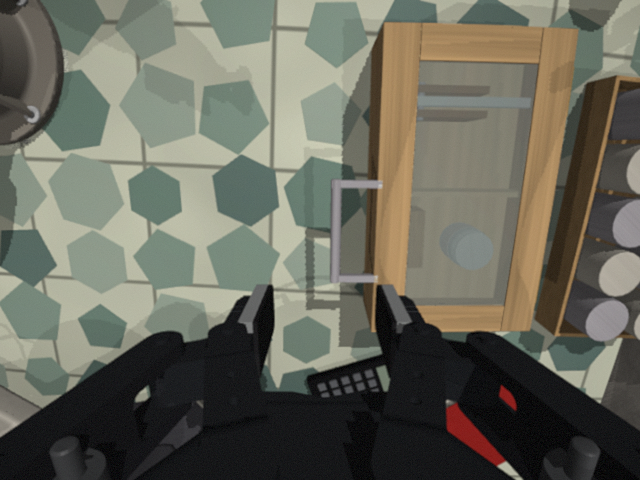

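The wrist view puts the bar centreline at u≈336 between arms at v≈181 and 283. I predicted u≈331, so the case sits about 4 mm farther in x than I had it. I'll refine that at a lower height.

Request:
move_arm:
  plan:
    - [[-0.03,0.02,0.15],[0,0,0.01]]
    - [[-0.06,0.04,0.3],[0,0,0.01]]
    - [[-0.11,0.05,0.45],[0,0,0.01]]
    - [[-0.11,0.05,0.58],[0,0,0.01]]
    - [[-0.11,0.05,0.6],[0,0,0.01]]
    - [[-0.11,0.05,0.6],[0,0,0.01]]

```text
t: 4.5
tcp_pos: [470.2, -193.2, 150.2]
eef_rot: [0.691, 0.723, -0.0, -0.001]
contact_force: [-0.7, -0.3, 0.2]
opening: 45.2
grasp_force: 0.0
```

Run:
```python
from h import *
np.set_printoptions(precision=2,suppress=True)
s=bot.observe();c=bot.camera('wrist')
print(s['tcp_pos'])
pr=proj(c,[cw(-145,y,89) for y in(-90,-70,-45,-20,0)],s);print(pr)
g=cv2.cvtColor(c['color'],cv2.COLOR_RGB2GRAY).astype(float);hsv=cv2.cvtColor(c['color'],cv2.COLOR_RGB2HSV)
for u,v in pr:
    v=int(v);print(v,[(x,int(g[v,x]),hsv[v,x,1]) for x in range(int(u)-26,int(u)+30,3)])
cv2.imwrite('pics/w2.png',cv2.resize(c['color'][100:400,200:500,::-1],(600,600)))
```

```text
[ 470.16 -193.18  150.15]
[[319.12 304.64]
 [318.9  279.09]
 [318.63 245.49]
 [318.34 209.99]
 [318.11 180.18]]
304 [(293, 80, np.uint8(25)), (296, 80, np.uint8(22)), (299, 100, np.uint8(22)), (302, 138, np.uint8(23)), (305, 138, np.uint8(25)), (308, 138, np.uint8(22)), (311, 136, np.uint8(25)), (314, 137, np.uint8(27)), (317, 128, np.uint8(21)), (320, 122, np.uint8(8)), (323, 152, np.uint8(7)), (326, 156, np.uint8(6)), (329, 145, np.uint8(9)), (332, 122, np.uint8(8)), (335, 170, np.uint8(28)), (338, 107, np.uint8(28)), (341, 107, np.uint8(28)), (344, 107, np.uint8(30)), (347, 108, np.uint8(30))]
279 [(292, 98, np.uint8(20)), (295, 99, np.uint8(25)), (298, 118, np.uint8(25)), (301, 153, np.uint8(24)), (304, 154, np.uint8(27)), (307, 154, np.uint8(22)), (310, 153, np.uint8(24)), (313, 154, np.uint8(26)), (316, 156, np.uint8(27)), (319, 105, np.uint8(7)), (322, 145, np.uint8(9)), (325, 153, np.uint8(10)), (328, 146, np.uint8(9)), (331, 133, np.uint8(6)), (334, 139, np.uint8(18)), (337, 110, np.uint8(30)), (340, 106, np.uint8(28)), (343, 103, np.uint8(27)), (346, 106, np.uint8(26))]
245
[... 771 characters left out ...]
nt8(7)), (325, 155, np.uint8(6)), (328, 147, np.uint8(8)), (331, 139, np.uint8(9)), (334, 107, np.uint8(9)), (337, 83, np.uint8(49)), (340, 64, np.uint8(41)), (343, 65, np.uint8(44)), (346, 66, np.uint8(47))]
180 [(292, 109, np.uint8(42)), (295, 119, np.uint8(42)), (298, 120, np.uint8(44)), (301, 121, np.uint8(43)), (304, 123, np.uint8(44)), (307, 121, np.uint8(43)), (310, 120, np.uint8(46)), (313, 121, np.uint8(42)), (316, 110, np.uint8(37)), (319, 105, np.uint8(9)), (322, 130, np.uint8(10)), (325, 141, np.uint8(9)), (328, 148, np.uint8(10)), (331, 137, np.uint8(4)), (334, 111, np.uint8(16)), (337, 75, np.uint8(45)), (340, 65, np.uint8(44)), (343, 69, np.uint8(48)), (346, 66, np.uint8(47))]
```

View pics/w2.png

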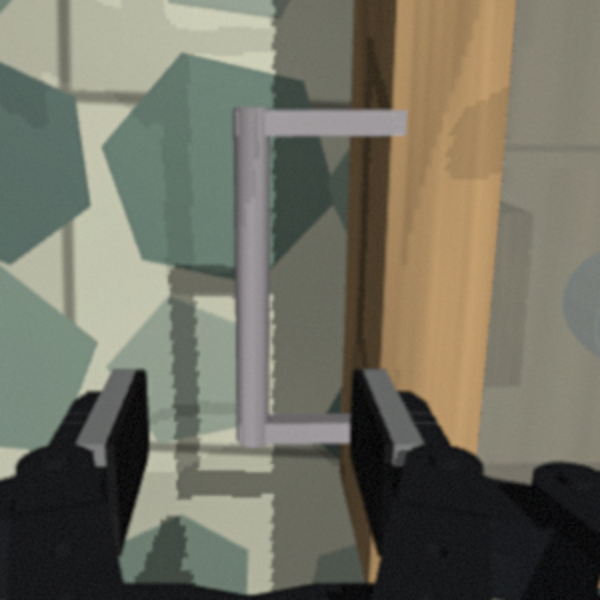

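The bar is centred in the wrist view at u≈326, with arms at v≈161 and 315. It is about 5 mm farther in x and 3 mm farther in y than predicted, so I'll shift the case estimate and descend.

```bash
sed -i 's/CEN=np.array(\[610,-140,0.\])/CEN=np.array([614.5,-137,0.])/' h.py
python3 - <<'E'
from h import *
p=cw(-145,-45,0);p[2]=71;print(p);step(p,DOWN)
E
```

```text
[ 471.93027486 -189.19074126   71.        ]
shift [0.018 0.003 0.322] turn [ 0.002 -0.    -0.006]
```

Request:
move_arm:
  plan:
    - [[0.018,0.005,0.08],[0,0,0]]
    - [[0.018,0.005,0.16],[0,0,0]]
    - [[0.018,0.005,0.24],[0,0,0]]
    - [[0.018,0.005,0.3],[0,0,0]]
    - [[0.018,0.005,0.32],[0,0,0]]
    - [[0.018,0.005,0.32],[0,0,0]]

```text
t: 5.15
tcp_pos: [471.7, -190.0, 70.9]
eef_rot: [0.691, 0.723, 0.0, 0.0]
contact_force: [0.3, -0.0, 0.2]
opening: 45.2
grasp_force: 0.0
```

Request:
move_arm:
  plan:
    - [[0,0,0],[0,0,0]]
    - [[0,0,0],[0,0,0]]
    - [[0,0,0],[0,0,0]]
    - [[0,0,0],[0,0,0]]
    - [[0,0,0],[0,0,0]]
    - [[0,0,0],[0,0,0]]
  jaw: 0

```text
t: 5.75
tcp_pos: [471.2, -190.1, 70.5]
eef_rot: [0.692, 0.722, 0.0, 0.0]
contact_force: [-0.2, -0.4, -0.4]
opening: -0.1
grasp_force: 0.0
```

Run:
```python
from h import *
np.set_printoptions(precision=3,suppress=True)
s=bot.observe();print(s['tcp_pos'],s['contact_force'],s['opening'],s['grasp_force'])
# arc offsets in tool axes (x=-case y... ) for lid angles
def arc(a): 
    a0=np.arctan2(4,245);r=np.hypot(245,4)
    g=lambda t:np.array([-r*np.cos(t+a0),0,r*np.sin(t+a0)])
    return g(a)-g(0)
for a in np.arange(0.05,1.26,.05):
    d=arc(a);print(round(a,2),np.round([d[0]/250,-d[2]/250],3))
```

```text
[ 471.226 -190.065   70.54 ] [-0.161 -0.397 -0.42 ] -0.11577525139732253 0.0
0.05 [ 0.002 -0.049]
0.1 [ 0.006 -0.098]
0.15 [ 0.013 -0.146]
0.2 [ 0.023 -0.194]
0.25 [ 0.034 -0.242]
0.3 [ 0.048 -0.289]
0.35 [ 0.065 -0.335]
0.4 [ 0.084 -0.38 ]
0.45 [ 0.105 -0.425]
0.5 [ 0.128 -0.468]
0.55 [ 0.153 -0.51 ]
0.6 [ 0.18  -0.551]
0.65 [ 0.21 -0.59]
0.7 [ 0.241 -0.628]
0.75 [ 0.274 -0.664]
0.8 [ 0.309 -0.698]
0.85 [ 0.345 -0.731]
0.9 [ 0.383 -0.762]
0.95 [ 0.423 -0.79 ]
1.0 [ 0.464 -0.817]
1.05 [ 0.506 -0.842]
1.1 [ 0.55  -0.865]
1.15 [ 0.594 -0.885]
1.2 [ 0.64  -0.903]
1.25 [ 0.686 -0.919]
```

Run:
```python
from h import *
s=bot.observe();c=bot.camera('wrist')
print(proj(c,[cw(-145,y,89) for y in(-100,-45,10)]+[np.array(s['tcp_pos'])],s), len([bot.camera]))
a=c['color'][80:,140:,::-1];cv2.imwrite('pics/w3.png',cv2.resize(a,(750,600)))
t=bot.camera('scene');cv2.imwrite('pics/s3.png',cv2.resize(t['color'][170:340,180:390,::-1],(740,600),interpolation=cv2.INTER_CUBIC))
```

```text
[[323.75432237 389.27867161]
 [323.05859128 291.39263619]
 [322.23329676 172.99096453]
 [321.75053746 278.86389479]] 1
```

View pics/w3.png

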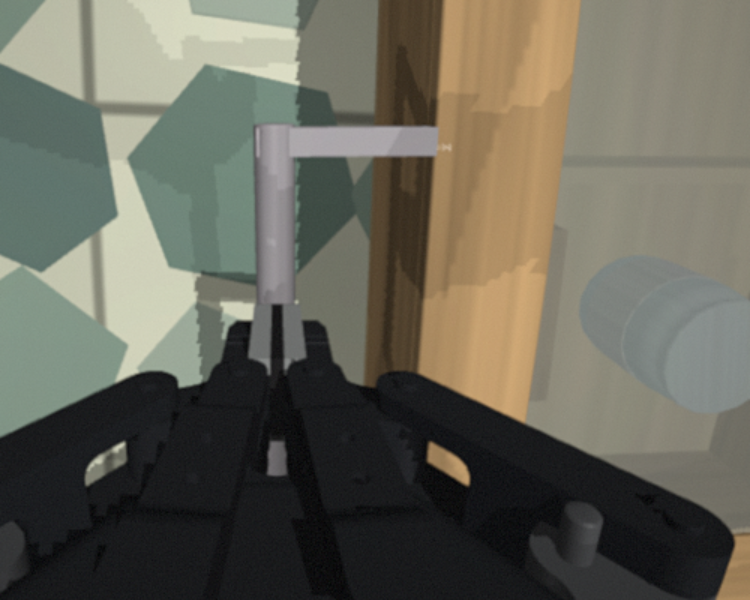

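The wrist view shows the fingers shut with the bar seen beneath them: its upper end is at crop (270,140), and its far end shows through the gap at (277,457). The fingers seem to have closed above the bar, so I'll check heights from depth.

Run:
```python
from h import *
np.set_printoptions(precision=1,suppress=True)
s=bot.observe();c=bot.camera('wrist');print(s['tcp_pos'])
f=lambda l:np.array(l)/1.5+[140,80]
L=[(275,180),(275,220),(275,260),(275,290),(262,330),(292,330),(277,457),(350,140),(480,100),(480,400),(150,150),(60,50)]
for n,p in zip('bar bar bar bar tipL tipR gap arm lid lid floor floor'.split(),pts(c,f(L),s)):print(n,p)
print('z',c['z_map'][f(L)[:,1].astype(int),f(L)[:,0].astype(int)])
```

```text
[ 471.2 -190.    70.4]
bar [ 470.1 -145.1   94.6]
bar [ 470.6 -156.5   95. ]
bar [ 471.1 -168.5   95. ]
bar [ 471.5 -177.6   95.7]
tipL [ 468.4 -180.2  118.4]
tipR [ 476.  -179.6  118.8]
gap [ 474.8 -236.9   94.5]
arm [ 490.6 -133.1   92.7]
lid [ 526.2 -120.4   91.8]
lid [ 539.8 -213.7   93.1]
floor [ 412.2 -147.1    0.1]
floor [ 372.6 -104.6    0. ]
z [144.4 147.1 150.2 151.9 130.7 130.2 168.7 143.4 141.3 164.7 235.4 223.9]
```

View pics/s3.png

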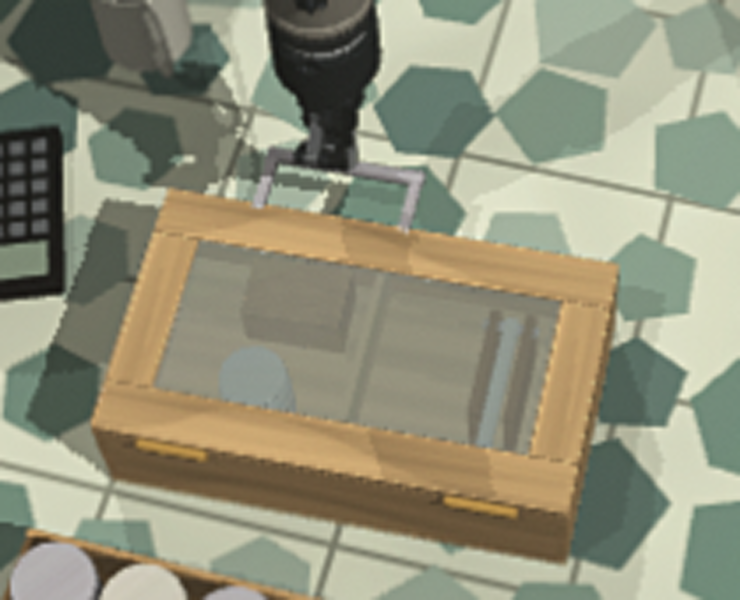

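Run:
```python
from h import *
np.set_printoptions(precision=0,suppress=True,linewidth=160)
s=bot.observe();c=bot.camera('wrist');print(s['opening'],s['grasp_force'])
for v in range(276,330,4):
    us=np.arange(296,356,4);P=pts(c,[(u,v) for u in us],s);print(v,P[:,2],'|',P[:,1].min(),P[:,1].max())
print(us)
for v in (284,290,300):
    us=np.arange(300,350,2);P=pts(c,[(u,v) for u in us],s);print(v,P[:,0]);print(P[:,2])
```

```text
-0.3237305588577955 0.0
276 [ 0. -1. -0. -1. 92. 94. 95. 96. 94. 94. 90. -0.  1.  0.  1.] | -216.18676696407957 -178.9293565008616
280 [-0.  0. -1. -0. 91. 93. 95. 95. 95. 95. 90. -1. -0. -0.  1.] | -219.37519734188697 -180.98144094098527
284 [ -1.  -1.  -1.   0. 103. 103. 101. 103. 103. 104. 101.  -1.   0.   0.  -1.] | -222.68311846382466 -179.21934612927257
288 [ -0. 239.  -1.   0. 106. 108. 107. 107. 107. 106. 108. 107.  -1.  -0.  -1.] | -225.71148629318657 -124.69892922494984
292 [  0.   0.   0.  -1. 111. 111. 111. 111. 111. 110. 111. 110.  -0.   0.   0.] | -229.05825713026883 -179.6351175123715
296 [106. 106. 105. 115. 114. 115. 115. 115. 115. 115. 115. 115. 106. 106. 107.] | -184.61961254949617 -179.49995395714976
300 [110. 110. 110. 118. 119. 118. 118. 119. 118. 119. 118. 119. 110. 110. 110.] | -184.6134769445795 -179.64930663481147
304 [113. 113. 114. 123. 122. 122. 122. 122. 123. 122. 123. 123. 114. 113. 113.] | -184.78260244738814 -179.2301784276753
308 [117. 117. 116. 125. 125. 125. 126. 126. 125. 126. 126. 126. 117. 118. 117.] | -184.72721219192888 -179.53447694068066
312
[... 742 characters left out ...]
. 474. 475. 475. 476. 477. 478. 486. 487. 489. 490. 492.]
[ -1.   0.  -1.  -0.   0. 103. 103. 102. 103. 102. 101. 102. 103. 104. 103. 102. 104. 103. 101. 104.  -1.  -0.   0.  -1.   0.]
290 [456. 457. 459. 460. 462. 466. 467. 468. 469. 469. 470. 471. 472. 473. 474. 474. 475. 476. 477. 478. 478. 487. 489. 490. 492.]
[ -1.  -2.   0.  -1.   1. 109. 109. 109. 109. 108. 109. 109. 110. 109. 110. 110. 109. 108. 109. 110. 109.  -0.  -1.  -0.  -1.]
300 [462. 463. 464. 465. 466. 467. 467. 468. 469. 470. 470. 471. 472. 473. 473. 474. 475. 476. 477. 477. 478. 479. 480. 481. 482.]
[110. 110. 110. 110. 118. 118. 119. 119. 118. 120. 118. 118. 119. 120. 118. 119. 119. 119. 118. 119. 119. 110. 110. 110. 110.]
```

The depth map shows the shut fingertips at z≈99 while the reported TCP is 70.5, so the real fingers end about 28 mm behind the TCP and the grasp point is about 47 mm behind it. They closed just above the bar. I'll reopen, go down 28 mm and close again.

Request:
move_arm:
  plan:
    - [[0,0.004,0],[0,0,0]]
    - [[0,0.004,0],[0,0,0]]
    - [[0,0.004,0],[0,0,0]]
    - [[0,0.004,0],[0,0,0]]
  jaw: 0.53

```text
t: 6.35
tcp_pos: [472.2, -190.0, 70.5]
eef_rot: [0.692, 0.722, 0.0, -0.0]
contact_force: [-0.4, 0.5, 0.5]
opening: 45.0
grasp_force: 0.0
```

Request:
move_arm:
  plan:
    - [[0,0,0.02],[0,0,0]]
    - [[0,0,0.04],[0,0,0]]
    - [[0,0,0.06],[0,0,0]]
    - [[0,0,0.08],[0,0,0]]
    - [[0,0,0.1],[0,0,0]]
    - [[0,0,0.112],[0,0,0]]
    - [[0,0,0.112],[0,0,0]]

```text
t: 7.05
tcp_pos: [471.8, -190.0, 42.0]
eef_rot: [0.692, 0.722, -0.0, -0.0]
contact_force: [-0.7, -0.3, 0.8]
opening: 45.4
grasp_force: 0.0
```

Request:
move_arm:
  plan:
    - [[0,0,0],[0,0,0]]
    - [[0,0,0],[0,0,0]]
    - [[0,0,0],[0,0,0]]
    - [[0,0,0],[0,0,0]]
    - [[0,0,0],[0,0,0]]
  jaw: 0

```text
t: 7.55
tcp_pos: [470.8, -190.1, 42.7]
eef_rot: [0.691, 0.722, -0.0, -0.001]
contact_force: [-3.6, 0.2, 5.6]
opening: 10.0
grasp_force: 58.5
```

Request:
move_arm:
  plan:
    - [[0,0.001,-0.02],[0,0,0]]
    - [[0,0.003,-0.06],[0,0,0]]
    - [[0,0.006,-0.098],[0,0,0]]
    - [[0,0.013,-0.146],[0,0,0]]
    - [[0,0.023,-0.194],[0,0,0]]
    - [[0,0.034,-0.242],[0,0,0]]
    - [[0,0.048,-0.289],[0,0,0]]
    - [[0,0.065,-0.335],[0,0,0]]

```text
t: 8.35
tcp_pos: [486.5, -189.3, 127.1]
eef_rot: [0.692, 0.722, -0.001, -0.002]
contact_force: [-6.4, -1.4, -0.9]
opening: 10.7
grasp_force: 58.4
```

Request:
move_arm:
  plan:
    - [[0,0.019,-0.045],[0,0,0]]
    - [[0,0.04,-0.09],[0,0,0]]
    - [[0,0.063,-0.133],[0,0,0]]
    - [[0,0.088,-0.175],[0,0,0]]
    - [[0,0.115,-0.216],[0,0,0]]
    - [[0,0.145,-0.255],[0,0,0]]
    - [[0,0.176,-0.293],[0,0,0]]
    - [[0,0.209,-0.329],[0,0,0]]

```text
t: 9.15
tcp_pos: [536.4, -186.7, 210.0]
eef_rot: [0.692, 0.722, -0.002, -0.004]
contact_force: [-12.2, 1.9, 7.1]
opening: 9.8
grasp_force: 58.5
```

Request:
move_arm:
  plan:
    - [[0,0.035,-0.034],[0,0,0]]
    - [[0,0.071,-0.067],[0,0,0]]
    - [[0,0.109,-0.098],[0,0,0]]
    - [[0,0.149,-0.126],[0,0,0]]
    - [[0,0.19,-0.153],[0,0,0]]
    - [[0,0.232,-0.178],[0,0,0]]
    - [[0,0.276,-0.201],[0,0,0]]
    - [[0,0.276,-0.201],[0,0,0]]

```text
t: 9.95
tcp_pos: [612.0, -183.1, 263.6]
eef_rot: [0.691, 0.723, 0.002, 0.002]
contact_force: [-5.2, 2.1, 10.8]
opening: 10.0
grasp_force: 61.5
```

Request:
move_arm:
  plan:
    - [[0,0.022,-0.01],[0,0,0]]
    - [[0,0.044,-0.02],[0,0,0]]
    - [[0,0.066,-0.03],[0,0,0]]
    - [[0,0.085,-0.037],[0,0,0]]
    - [[0,0.085,-0.037],[0,0,0]]
    - [[0,0.085,-0.037],[0,0,0]]

```text
t: 10.55
tcp_pos: [630.6, -182.0, 271.5]
eef_rot: [0.691, 0.723, 0.001, -0.0]
contact_force: [-6.2, 0.9, 8.4]
opening: 9.4
grasp_force: 61.3
```

Run:
```python
from h import *
np.set_printoptions(precision=2,suppress=True)
s=bot.observe();print(s['tcp_pos'],s['contact_force'],s['joint_pos'])
c=bot.camera('scene');save(c,'s4')
t=bot.camera('top')
for k in(c,t): print([(r['p'],r['box']) for r in bot.search_frame(k,'stay')])
for k in(c,t):
    for z in(0,):
        print(proj(k,[cw(-50,100,60),cw(58,100,60),cw(80,100,60)]))
cv2.imwrite('pics/s4c.png',cv2.resize(np.hstack([c['color'][150:350,180:380],t['color'][120:320,260:460]])[:,:,::-1],(800,400)))
```

```text
[ 630.61 -182.05  271.54] [-6.25  0.93  8.41] [-0.34  0.48  0.83  1.44 -0.36  1.37  0.55]
[(0.3, [461.6, 215.9, 31.9, 42.6])]
[(0.49, [316.3, 168.9, 5.6, 55.6]), (0.49, [455.7, 291.3, 39.8, 44.9]), (0.26, [284.0, 151.4, 171.0, 93.1])]
[[324.   263.48]
 [315.24 301.05]
 [313.39 309.01]]
[[319.85 219.49]
 [318.28 175.13]
 [317.96 166.18]]
```

View pics/s4c.png

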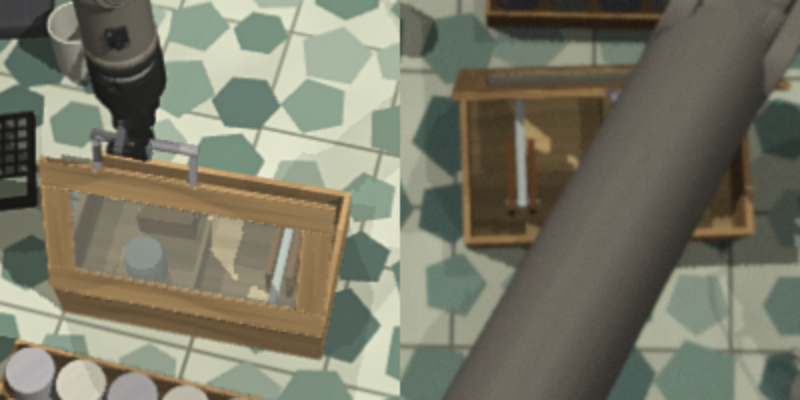

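The composite shows the lid standing at about 1.2 with the gripper on the bar. In the right half (top camera) the stay lies from (520,100) to (520,208), matching the prediction within about 1 px laterally. I'll release and go up.

Request:
move_arm:
  plan:
    - [[0,0,0],[0,0,0]]
    - [[0,0,0],[0,0,0]]
    - [[0,0,0],[0,0,0]]
    - [[0,0,0],[0,0,0]]
  jaw: 0.5

```text
t: 11.15
tcp_pos: [631.4, -182.8, 268.3]
eef_rot: [0.691, 0.723, 0.0, 0.0]
contact_force: [-0.1, -0.3, -0.2]
opening: 42.7
grasp_force: 0.0
```

Request:
move_arm:
  plan:
    - [[0,0,-0.06],[0,0,0]]
    - [[0,0,-0.12],[0,0,0]]
    - [[0,0,-0.24],[0,0,0]]
    - [[0,0,-0.36],[0,0,0]]
    - [[0,-0.1,-0.48],[0,0,0]]
    - [[0,-0.3,-0.48],[0,0,0]]
    - [[0,-0.5,-0.48],[0,0,0]]
    - [[0,-0.6,-0.48],[0,0,0]]

```text
t: 11.95
tcp_pos: [477.4, -192.5, 389.7]
eef_rot: [0.693, 0.721, 0.001, 0.0]
contact_force: [-0.2, -0.6, -0.9]
opening: 42.7
grasp_force: 0.0
```

```bash
cat >> h.py <<'E'
G=47.
def tilt(deg,sgn):
    a=np.radians(deg);z=np.sin(a)*CX+np.array([0,0,-np.cos(a)]);y=sgn*CY;return R.from_matrix(np.c_[np.cross(y,z),y,z])
def tcp_for(g,rot): return np.array(g)+G*rot.as_matrix()[:,2]
E
python3 - <<'E'
from h import *
np.set_printoptions(precision=2,suppress=True)
s=bot.observe();print(s['tcp_pos'],s['joint_pos'],s['contact_force'])
for sg in(1,-1):
    r=tilt(35,sg);g=cw(58,100,60);z=r.as_matrix()[:,2]
    for back in(230,140,0): print(sg,back,tcp_for(g,r)-z*back);step(tcp_for(g,r)-z*back,r)
E
```

```text
[ 477.42 -192.47  389.68] [-0.55  0.09  0.93  1.57 -0.07  1.51  0.42] [-0.25 -0.62 -0.89]
1 230 [562.6  -39.47 209.9 ]
shift [0.6  0.36 0.72] turn [-0.61 -0.61 -1.95]
1 140 [614.15 -36.89 136.18]
shift [0.6  0.57 1.02] turn [-0.61 -0.61 -1.95]
1 0 [694.35 -32.88  21.5 ]
shift [0.6  0.89 1.48] turn [-0.61 -0.61 -1.95]
-1 230 [562.6  -39.47 209.9 ]
shift [0.6  0.36 0.72] turn [-0.6   0.61  1.92]
-1 140 [614.15 -36.89 136.18]
shift [0.6  0.57 1.02] turn [-0.6   0.61  1.92]
-1 0 [694.35 -32.88  21.5 ]
shift [0.6  0.89 1.48] turn [-0.6   0.61  1.92]
```

Request:
move_arm:
  plan:
    - [[0.1,0,0],[-0.06,0.06,0.18]]
    - [[0.2,0,0],[-0.11,0.11,0.36]]
    - [[0.3,0,0],[-0.17,0.17,0.54]]
    - [[0.4,0,0],[-0.22,0.23,0.72]]
    - [[0.5,0,0],[-0.28,0.28,0.9]]
    - [[0.6,0,0],[-0.3,0.31,0.97]]
    - [[0.6,0,0],[-0.3,0.31,0.97]]
    - [[0.6,0,0],[-0.3,0.31,0.97]]

```text
t: 12.75
tcp_pos: [474.5, -40.9, 389.4]
eef_rot: [0.899, 0.405, 0.165, -0.006]
contact_force: [-0.5, -0.9, -0.2]
opening: 42.6
grasp_force: 0.0
```

Run:
```python
from h import *
np.set_printoptions(precision=2,suppress=True)
s=bot.observe();print(s['tcp_pos'],s['joint_pos'])
r=tilt(35,-1);g=cw(58,100,60);z=r.as_matrix()[:,2]
p=tcp_for(g,r)-z*230;print(p);step(p,r)
```

```text
[474.5  -40.89 389.38] [-0.63 -0.28  0.59  1.85  0.02  1.22 -0.76]
[562.6  -39.47 209.9 ]
shift [0.01 0.17 0.78] turn [-0.31  0.3   0.95]
```

Request:
move_arm:
  plan:
    - [[0,0,0.1],[-0.05,0.05,0.16]]
    - [[0,0.03,0.2],[-0.1,0.1,0.32]]
    - [[0,0.06,0.3],[-0.16,0.15,0.48]]
    - [[0,0.09,0.45],[-0.21,0.2,0.64]]
    - [[0,0.13,0.6],[-0.26,0.25,0.8]]
    - [[0.01,0.17,0.7],[-0.31,0.3,0.95]]
    - [[0.01,0.17,0.78],[-0.31,0.3,0.95]]
    - [[0.01,0.17,0.78],[-0.31,0.3,0.95]]

```text
t: 13.55
tcp_pos: [562.6, -40.0, 206.5]
eef_rot: [0.955, 0.024, 0.296, -0.004]
contact_force: [-1.1, -0.6, -0.2]
opening: 42.5
grasp_force: 0.0
```

Run:
```python
from h import *
np.set_printoptions(precision=2,suppress=True)
s=bot.observe();print(s['tcp_pos'],s['joint_pos'],s['opening'])
r=tilt(35,-1);g=cw(58,100,60);z=r.as_matrix()[:,2]
for b in(110,0):
  p=tcp_for(g,r)-z*b;step(p,r)
c=bot.camera('wrist');save(c,'w5');t=bot.camera('scene')
print(proj(c,[cw(25,100,66),cw(58,100,60),cw(86,100,60)],s))
print([(q['p'],q['box']) for q in bot.search_frame(c,'stay')])
print('lid',[(q['p'],q['box']) for q in bot.search_frame(t,'lid')])
for q in bot.masks_of(c,'stay')[:1]:
    v,u=np.nonzero(q['mask']&(c['z_map']>0));P=pts(c,np.c_[u,v],s);L=(P-CEN)@np.c_[CX,CY,[0,0,1]];
    print(np.percentile(L,[2,50,98],axis=0))
    for x in(20,40,60,75): k=abs(L[:,0]-x)<6;print(x,np.median(L[k],0) if k.any() else None,k.sum())
```

```text
[562.63 -39.99 206.48] [-0.44 -0.09  0.43  2.25  0.04  0.37 -1.55] 42.466512065226766
shift [ 0.01 -0.01  0.47] turn [0.01 0.01 0.  ]
shift [ 0.02 -0.01  0.91] turn [0.01 0.01 0.  ]
[[321.76 242.36]
 [321.82 214.1 ]
 [321.87 189.9 ]]
[(0.78, [315.4, 189.3, 15.9, 135.6])]
lid [(0.83, [201.9, 216.6, 146.2, 104.0])]
[[-52.83  93.07   8.91]
 [  9.06  99.68  68.36]
 [ 80.74 104.62  71.74]]
20 [19.88 99.75 68.85] 130
40 [39.66 99.78 69.82] 128
60 [60.07 98.83 70.59] 109
75 [75.04 99.85 71.03] 112
```

View pics/w5.png

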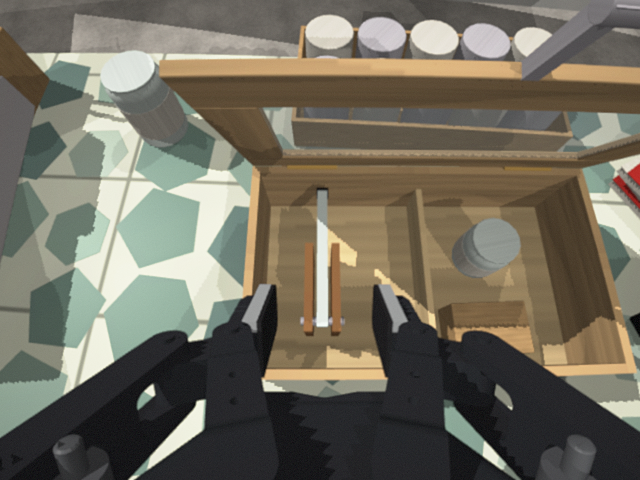

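The wrist view shows the lid standing and the stay in the open case, from its pivot at about (322,320) to its tip at (322,188). By depth its top is at z≈70 and case y≈100, as predicted. I'll descend along the tilted tool axis.

Request:
move_arm:
  plan:
    - [[0.026,-0.01,0.12],[0.01,0.01,0]]
    - [[0.026,-0.01,0.24],[0.01,0.01,0]]
    - [[0.026,-0.01,0.36],[0.01,0.01,0]]
    - [[0.026,-0.01,0.48],[0.01,0.01,0]]
    - [[0.026,-0.01,0.6],[0.01,0.01,0]]
    - [[0.026,-0.01,0.68],[0.01,0.01,0]]
    - [[0.026,-0.01,0.72],[0.01,0.01,0]]
    - [[0.026,-0.01,0.72],[0.01,0.01,0]]

```text
t: 14.6
tcp_pos: [676.0, -31.7, 72.7]
eef_rot: [0.956, 0.029, 0.293, -0.009]
contact_force: [-1.0, 0.1, 0.1]
opening: 42.5
grasp_force: 0.0
```

Run:
```python
from h import *
np.set_printoptions(precision=3,suppress=True)
s=bot.observe();print(s['tcp_pos'],s['joint_pos'],s['contact_force'])
r=tilt(35,-1);g=cw(57,100,64);step(tcp_for(g,r),r)
c=bot.camera('wrist')
for q in bot.masks_of(c,'stay')[:1]:
    v,u=np.nonzero(q['mask']&(c['z_map']>0));P=pts(c,np.c_[u,v],s);L=(P-CEN)@np.c_[CX,CY,[0,0,1]];
    print(q['box'],np.percentile(L,[2,50,98],axis=0),proj(c,[cw(58,100,64)],s))
```

```text
[676.036 -31.72   72.749] [-0.431  0.395  0.519  2.138 -1.359  0.229 -0.232] [-0.954  0.089  0.094]
shift [-0.049  0.009  0.195] turn [-0.009  0.02   0.01 ]
[312.9, 255.2, 26.1, 138.0] [[ 12.59   94.809  67.626]
 [ 45.672  99.694  69.78 ]
 [ 82.968 104.65   71.949]] [[326.161 302.144]]
```

The wrist is at its j5 and j6 limits with a 35° tilt. I'll back out, reduce the tilt to 28°, and turn the hand half a turn so the camera side faces away from the lid.

Request:
move_arm:
  plan:
    - [[0,0,-0.12],[0,0,0]]
    - [[0,0,-0.24],[0,0,0]]
    - [[0,0,-0.36],[0,0,0]]
    - [[0,0,-0.48],[0,0,0]]
    - [[0,0,-0.6],[0,0,0]]
    - [[0,0,-0.7],[0,0,0]]
    - [[0,0,-0.75],[0,0,0]]
    - [[0,0,-0.75],[0,0,0]]

```text
t: 15.5
tcp_pos: [568.5, -34.1, 222.2]
eef_rot: [0.957, 0.028, 0.289, -0.017]
contact_force: [-0.1, 0.6, -2.3]
opening: 42.5
grasp_force: 0.0
```

Run:
```python
from h import *
np.set_printoptions(precision=3,suppress=True)
s=bot.observe();print(s['tcp_pos'],s['joint_pos'],s['contact_force'])
r=tilt(28,1);g=cw(47,100,64);z=r.as_matrix()[:,2];q=tcp_for(g,r)-200*z;print(q);step(q,r)
rm=R.from_quat(s['eef_rot'])
for a in(-60,-120,-178):
    m=tilt(28,-1)*R.from_rotvec([0,0,np.radians(a)]);step(q,m)
```

```text
[568.518 -34.06  222.166] [-0.946 -0.164  0.894  2.214  0.21   0.45  -1.695] [-0.082  0.588 -2.338]
[584.704 -38.366 199.091]
shift [0.002 0.023 0.112] turn [ 0.195 -0.04  -3.991]
shift [0.002 0.023 0.112] turn [ 0.042 -0.126 -1.329]
shift [0.002 0.023 0.112] turn [ 0.115 -0.102 -2.661]
shift [0.002 0.023 0.112] turn [ 0.193 -0.043 -3.947]
```

Request:
move_arm:
  plan:
    - [[0,0,0],[0,0,-0.19]]
    - [[0,0,0],[0,0,-0.38]]
    - [[0,0,0],[0,0,-0.57]]
    - [[0,0,0],[0,0,-0.76]]
    - [[0,0,0],[0,0,-0.95]]
    - [[0,0,0],[0,0,-1]]

```text
t: 16.1
tcp_pos: [569.4, -34.7, 221.7]
eef_rot: [0.873, 0.392, 0.273, 0.095]
contact_force: [-0.4, -1.6, 0.0]
opening: 42.6
grasp_force: 0.0
```

Request:
move_arm:
  plan:
    - [[0,0,0],[0,0,-0.19]]
    - [[0,0,0],[0,0,-0.38]]
    - [[0,0,0],[0,0,-0.57]]
    - [[0,0,0],[0,0,-0.76]]
    - [[0,0,0],[0,0,-0.95]]
    - [[0,0,0],[0,0,-1]]

```text
t: 16.7
tcp_pos: [569.5, -34.6, 221.3]
eef_rot: [0.657, 0.696, 0.216, 0.192]
contact_force: [-0.1, -0.6, 0.3]
opening: 42.9
grasp_force: 0.0
```

Request:
move_arm:
  plan:
    - [[0,0,0],[0,0,-0.19]]
    - [[0,0,0],[0,0,-0.38]]
    - [[0,0,0],[0,0,-0.57]]
    - [[0,0,0],[0,0,-0.76]]
    - [[0,0,0],[0,0,-0.95]]
    - [[0,0,0],[0,0,-1]]

```text
t: 17.3
tcp_pos: [569.6, -34.6, 221.3]
eef_rot: [0.34, 0.895, 0.125, 0.26]
contact_force: [-1.1, -0.2, -0.4]
opening: 42.7
grasp_force: 0.0
```

Run:
```python
from h import *
np.set_printoptions(precision=3,suppress=True)
s=bot.observe();print(s['tcp_pos'],s['joint_pos'],s['contact_force'])
r=tilt(28,1);g=cw(47,100,64);z=r.as_matrix()[:,2];q=tcp_for(g,r)-200*z;print(q);step(q,r)
```

```text
[569.613 -34.587 221.26 ] [-1.411 -0.462  1.154  2.216  0.828  0.652  0.116] [-1.13  -0.227 -0.414]
[584.704 -38.366 199.091]
shift [-0.015 -0.014  0.106] turn [ 0.072  0.107 -0.995]
```

Request:
move_arm:
  plan:
    - [[0,0,0],[0.02,0.02,-0.19]]
    - [[0,0,0.03],[0.04,0.05,-0.38]]
    - [[0,0,0.06],[0.05,0.08,-0.57]]
    - [[-0.015,-0.014,0.1],[0.06,0.1,-0.76]]
    - [[-0.015,-0.014,0.106],[0.072,0.107,-0.95]]
    - [[-0.015,-0.014,0.106],[0.072,0.107,-0.995]]
    - [[-0.015,-0.014,0.106],[0.072,0.107,-0.995]]

```text
t: 18.0
tcp_pos: [584.8, -38.4, 199.1]
eef_rot: [-0.023, 0.97, 0.006, 0.242]
contact_force: [-0.3, 0.5, -0.4]
opening: 42.6
grasp_force: 0.0
```

Run:
```python
from h import *
np.set_printoptions(precision=3,suppress=True)
s=bot.observe();print(s['tcp_pos'],s['joint_pos'],s['contact_force'])
r=tilt(28,1);g=cw(47,100,64);z=r.as_matrix()[:,2]
for b in(200,100,50,0):step(tcp_for(g,r)-b*z,r)
```

```text
[584.753 -38.401 199.088] [-1.628 -0.477  1.349  2.139  0.828  0.752  0.908] [-0.317  0.502 -0.373]
shift [ 0.  0. -0.] turn [-0.001 -0.    -0.003]
shift [0.    0.001 0.4  ] turn [-0.001 -0.    -0.003]
shift [0.    0.001 0.6  ] turn [-0.001 -0.    -0.003]
shift [-0.     0.001  0.8  ] turn [-0.001 -0.    -0.003]
```

Pose is accurate. I'll descend partway and check.

Request:
move_arm:
  plan:
    - [[0,0,0.12],[0,0,0]]
    - [[0,0,0.24],[0,0,0]]
    - [[0,0,0.36],[0,0,0]]
    - [[0,0,0.46],[0,0,0]]
    - [[0,0,0.56],[0,0,0]]
    - [[0,0,0.6],[0,0,0]]
    - [[0,0,0.6],[0,0,0]]

```text
t: 18.7
tcp_pos: [574.7, -29.3, 146.3]
eef_rot: [-0.024, 0.968, 0.003, 0.249]
contact_force: [0.1, -0.1, 0.9]
opening: 42.8
grasp_force: 0.0
```

Run:
```python
from h import *
np.set_printoptions(precision=3,suppress=True)
s=bot.observe();print(s['tcp_pos'],s['joint_pos'],s['contact_force'])
r=tilt(28,1);g=cw(47,100,64);step(tcp_for(g,r),r)
c=bot.camera('wrist')
for q in bot.masks_of(c,'stay')[:1]:
    v,u=np.nonzero(q['mask']&(c['z_map']>0));P=pts(c,np.c_[u,v],s);L=(P-CEN)@np.c_[CX,CY,[0,0,1]];
    print(q['p'],q['box'],np.percentile(L,[2,50,98],axis=0),proj(c,[cw(47,100,64)],s))
```

```text
[574.675 -29.337 146.269] [-1.727 -0.494  1.455  2.233  1.008  0.66   0.727] [ 0.056 -0.062  0.934]
shift [-0.124 -0.034  0.633] turn [-0.009  0.018  0.001]
0.76 [301.2, 155.7, 25.6, 139.7] [[-55.065  94.952  47.326]
 [ -6.159 100.095  67.404]
 [ 78.779 105.198  71.03 ]] [[315.063 266.339]]
```

The elbow has drifted into the j2 and j3 limits. I'll fit a kinematic model from the recorded poses so I can plan a path that brings it back.

```bash
cat > kin.py <<'E'
import numpy as np
from scipy.spatial.transform import Rotation as R
from scipy.optimize import least_squares
D=[([-1.334,.398,.045,1.537,-.019,1.207,-.051],[214.172,613.741,205.547],None),
([-1.07958,.13544,.29248,1.6748,-.03824,1.33534,-.144],[396.4,361.45,301.68],[.45,.893,.001,.001]),
([-.84641,-.0812,.5288,1.87803,.04046,1.33274,-.26954],[429.545,81.579,300.78],[.686,.728,.001,0]),
([-.431,.395,.519,2.138,-1.359,.229,-.232],[676.036,-31.72,72.749],[.956,.029,.293,-.009]),
([-.946,-.164,.894,2.214,.21,.45,-1.695],[568.518,-34.06,222.166],[.957,.028,.289,-.017]),
([-1.411,-.462,1.154,2.216,.828,.652,.116],[569.613,-34.587,221.26],[.34,.895,.125,.26]),
([-1.628,-.477,1.349,2.139,.828,.752,.908],[584.753,-38.401,199.088],[-.023,.97,.006,.242]),
([-1.727,-.494,1.455,2.233,1.008,.66,.727],[574.675,-29.337,146.269],[-.024,.968,.003,.249])]
def fk(p,q,sg):
    # p: base yaw, z2, x3,z4, x5,z6, x7,zt, yaw_tool, x4,x6,y7
    q=np.asarray(q)*sg
    Z=lambda a:R.from_rotvec([0,0,a]);Y=lambda a:R.from_rotvec([0,a,0])
    r=Z(p[0]+q[0]);t=np.zeros(3)
    for rot,off in((Y(q[1]),[0,0,p[1]]),(Z(q[2]),[p[2],0,0]),(Y(q[3]),[p[9],0,p[3]]),(Z(q[4]),[p[4],0,0]),(Y(q[5]),[p[10],0,p[5]]),(Z(q[6]+p[8]),[p[6],p[11],0])):
        t=t+r.apply(off);r=r*rot
    return t+r.apply([0,0,p[7]]),r
if __name__=='__main__':
    best=[]
    for m in range(16):
        s=[1 if m>>i&1 else -1 for i in range(4)];sg=np.array([s[0],1,s[1],1,s[2],1,s[3]])
        def res(p):
            o=[]
            for q,t,k in D:
                a,r=fk(p,q,sg);o+=list((a-t)/5)
                if k is not None:o+=list((r.inv()*R.from_quat(k)).as_rotvec()*30)
            return o
        for b in(0,1.57,3.14,-1.57):
          for y in(0,1.57,3.14,-1.57):
            f=least_squares(res,[b,300,0,350,0,350,0,250,y,0,0,0],loss='soft_l1',max_nfev=60);best.append((f.cost,m,f.x,sg))
    best.sort(key=lambda k:k[0]);np.set_printoptions(precision=3,suppress=True)
    for k in best[:3]:print(k)
    c,m,p,sg=best[0];np.savez('kin.npz',p=p,sg=sg)
    for q,t,k in D:a,r=fk(p,q,sg);print(a-t)
E
time python3 kin.py
```

```text
(np.float64(7.073287497805427), 0, array([-628.38 ,  336.929,  -16.099,  520.3  ,   31.513,  522.067,
          6.997,  394.46 ,   39.215,   -4.613,    8.245,    2.042]), array([-1,  1, -1,  1, -1,  1, -1]))
(np.float64(7.073287497810041), 0, array([  -0.061,  336.929,  -16.099,  520.3  ,   31.513,  522.067,
          6.997,  394.46 , -626.803,   -4.613,    8.245,    2.042]), array([-1,  1, -1,  1, -1,  1, -1]))
(np.float64(7.073287497814152), 0, array([ -0.061, 336.929, -16.099, 520.3  ,  31.513, 522.067,   6.997,
       394.46 , 717.799,  -4.613,   8.245,   2.042]), array([-1,  1, -1,  1, -1,  1, -1]))
[-3.901  0.459  1.672]
[-0.892  6.196 -0.411]
[-2.14  10.009 -2.494]
[-4.556 -1.071 -1.851]
[ 2.99  -1.497 -7.498]
[2.639 0.607 2.063]
[ 0.561 -2.512  2.938]
[-2.465 -4.852  2.905]
real	1m41.924s
user	1m41.965s
sys	0m0.082s
```

```bash
cat > sim.py <<'E'
from kin import *
from h import tilt,cw,tcp_for,DOWN,CX,CY
K_=np.load('kin.npz');P_,SG=K_['p'],K_['sg']
LO=np.array([-2.82,-.49,-1.37,0,-1.36,.23,-2.94]);HI=np.array([2.82,2.23,1.46,2.46,4.5,2,2.94])
def err(q,t,r):
    a,rr=fk(P_,q,SG);return np.r_[(t-a)/300,(r*rr.inv()).as_rotvec()]
def jac(q):
    a,r=fk(P_,q,SG);J=np.zeros((6,7))
    for i in range(7):
        d=np.array(q,float);d[i]+=1e-5;a2,r2=fk(P_,d,SG);J[:,i]=np.r_[(a2-a)/300,(r2*r.inv()).as_rotvec()]/1e-5
    return J
def track(q,t,r,n=40):
    q=np.array(q,float);a,rr=fk(P_,q,SG);rv=(rr.inv()*r).as_rotvec()
    for k in range(1,n+1):
        tt=a+(t-a)*k/n;rk=rr*R.from_rotvec(rv*k/n)
        for _ in range(2):
            J=jac(q);e=err(q,tt,rk);q=np.clip(q+J.T@np.linalg.solve(J@J.T+1e-4*np.eye(6),e),LO,HI)
    e=err(q,t,r);return q,np.linalg.norm(e[:3])*300,np.linalg.norm(e[3:])
def best(t,r,n=25,seed=0):
    rng=np.random.default_rng(seed);out=[]
    for _ in range(n):
        f=least_squares(lambda q:err(q,t,r),rng.uniform(LO+.05,HI-.05),bounds=(LO,HI),max_nfev=40)
        if np.linalg.norm(f.fun)<.01: out.append((np.min(np.minimum(f.x-LO,HI-f.x)),f.x))
    return max(out,key=lambda k:k[0]) if out else None
E
cat > t1.py <<'E'
from sim import *
np.set_printoptions(precision=2,suppress=True)
for d in(26,34):
  for sg in(1,-1):
    r=tilt(d,sg)
    print(d,sg,'grasp',best(tcp_for(cw(47,100,64),r),r),'up',best(tcp_for(cw(-33,100,157),r),r))
# replay check: flip from D[4] -> D[6]
q=D[4][0];a,r=fk(P_,q,SG)
for _ in range(4): r=r*R.from_rotvec([0,0,-np.pi/4]); q,e1,e2=track(q,a,r,10);print('flip',q,e1,e2)
E
time timeout 500 python3 t1.py
```

```text
26 1 grasp (np.float64(0.21284983867473414), array([ 0.76,  0.66, -0.9 ,  2.02,  1.18,  0.44,  0.68])) up (np.float64(0.28381156296715493), array([-1.  ,  0.37,  1.18,  2.16, -0.91,  0.54,  2.43]))
26 -1 grasp (np.float64(0.09322141794736849), array([-0.65,  0.62,  0.82,  2.03, -1.27,  0.49, -0.44])) up (np.float64(0.16813247985243748), array([-0.14,  0.18,  0.21,  2.13, -0.29,  0.4 , -1.21]))
34 1 grasp (np.float64(0.13139063530606965), array([ 1.03,  0.96, -1.24,  2.14,  1.83,  0.68,  0.28])) up (np.float64(0.06946268778313544), array([ 1.21,  0.39, -1.27,  2.26,  1.06,  0.3 ,  0.75]))
34 -1 grasp (np.float64(0.044277268978663464), array([-1.03,  1.25,  1.42,  2.15,  4.29,  1.1 , -0.21])) up (np.float64(0.030967001366476232), array([ 1.26,  0.45, -1.34,  2.26,  1.18,  0.36, -2.49]))
flip [-1.15 -0.23  1.04  2.22  0.41  0.48 -1.09] 4.6952964660754956e-05 4.878819290991439e-08
flip [-1.32 -0.35  1.14  2.22  0.67  0.55 -0.53] 2.3847414242368974e-05 6.283540705617977e-08
flip [-1.46 -0.49  1.18  2.23  0.9   0.67  0.06] 1.5817063942517209 0.011456457566722792
flip [-1.47 -0.49  1.19  2.23  0.93  0.68  0.82] 4.595398709275054 0.03450382803416373
real	0m7.339s
user	0m7.748s
sys	0m0.075s
```

```bash
cat > t2.py <<'E'
from sim import *
import sys
np.set_printoptions(precision=3,suppress=True)
rng=np.random.default_rng(int(sys.argv[1]));q0=D[-1][0];a0,r0=fk(P_,q0,SG)
def arcg(b): return cw(-50+98*np.cos(b),100,60+98*np.sin(b))
def tail(q,d,sg):
    r=tilt(d,sg);z=r.as_matrix()[:,2];m=9;E=0
    for g,bk,n in((arcg(.04),200,25),(arcg(.04),100,10),(arcg(.04),0,10),(arcg(.7),0,10),(arcg(1.1),0,8),(arcg(1.42),0,8),(arcg(1.42),120,10)):
        q,e1,e2=track(q,tcp_for(g,r)-bk*z,r,n);E=max(E,e1+e2*100)
        if bk<150:m=min(m,np.min(np.minimum(q-LO,HI-q)))
        if E>3: return -E,q
    return m,q
best_=[]
import time;T0=time.time()
while time.time()-T0<150:
    q=q0;q,e1,e2=track(q,a0+[-10,0,200],r0,12);W=[];ok=True
    if e1>10: pass
    for k in range(rng.integers(1,3)):
        t=np.array([rng.uniform(430,700),rng.uniform(-250,400),rng.uniform(370,480)])
        yaw=rng.uniform(-2.6,2.6);tl=rng.uniform(-25,25)
        r=DOWN*R.from_rotvec([0,0,yaw])*R.from_rotvec([np.radians(tl),0,0]);W.append((t,yaw,tl))
        q,e1,e2=track(q,t,r,25)
        if e1+e2*100>5: ok=False;break
    if not ok: continue
    for sg in(1,-1):
        m,qq=tail(q,27,sg);best_.append((m,sg,W,q))
best_.sort(key=lambda k:-k[0])
print(len(best_))
for b in best_[:3]:print(b)
E
for i in 1 2 3 4; do timeout 300 python3 t2.py $i & done; wait
```

```text
954
(np.float64(0.16441458081088456), 1, [(array([630.188, 137.972, 459.622]), 1.1356692693303279, -13.009583480283549)], array([-1.051,  0.331,  0.854,  1.254, -0.032,  1.595, -1.315]))
(np.float64(0.16429943920037604), -1, [(array([436.3  , 317.416, 421.119]), 0.44287350542430337, 13.6703166222618), (array([647.248, 259.091, 381.954]), 0.40244128256566203, -3.3718633405939435)], array([-1.076,  0.482,  0.915,  1.248, -0.347,  1.533, -0.572]))
(np.float64(0.16414565505220868), 1, [(array([675.022, 113.817, 370.292]), 0.01595641398993264, 7.222312665868621)], array([-0.86 ,  0.703,  1.173,  1.137, -0.612,  1.787,  0.182]))
926
(np.float64(0.16472813875536926), -1, [(array([502.54 , 235.568, 474.459]), -0.6957922533873633, 13.70442638350616)], array([-1.238,  0.413,  1.014,  1.194, -0.232,  1.92 ,  0.465]))
(np.float64(0.1644960048847106), 1, [(array([643.613,  50.141, 451.753]), 0.6992395484179936, -1.770371848452367)], array([-0.944,  0.448,  1.168,  1.239, -0.4  ,  1.676, -0.515]))
(np.float64(0.16449358495563973), 1, [(array([636.344,  84.598, 438.24 ]), -1.3756271917923286, 23.80
[... 654 characters left out ...]
ay([-0.512,  0.611,  1.324,  1.174, -0.83 ,  1.805,  1.691]))
936
(np.float64(0.16466711225906197), -1, [(array([ 673.093, -178.19 ,  434.891]), 0.9391619211891564, -7.733396854761509), (array([ 530.199, -173.238,  446.43 ]), 0.5383079654002425, 12.603453914621475)], array([-0.493,  0.453,  1.133,  1.254, -0.381,  1.893,  0.076]))
(np.float64(0.16463405477502527), 1, [(array([607.859, 314.406, 451.313]), 1.0947739794592355, -22.07314059840272)], array([-1.166,  0.435,  0.622,  1.133,  0.138,  1.648, -1.618]))
(np.float64(0.16439660979048767), 1, [(array([ 677.966, -218.669,  422.227]), 1.1676988240433612, -11.574400298429266)], array([-0.604,  0.526,  1.19 ,  1.249, -0.378,  1.497, -0.629]))
```

```bash
cat > t3.py <<'E'
from sim import *
from h import step,bot
np.set_printoptions(precision=3,suppress=True)
def arcg(b): return cw(-50+98*np.cos(b),100,60+98*np.sin(b))
s=bot.observe();q=s['joint_pos'];a0=s['tcp_pos'];r0=R.from_quat(s['eef_rot'])
rW=DOWN*R.from_rotvec([0,0,-1.376])*R.from_rotvec([np.radians(23.8),0,0]);r=tilt(27,1);z=r.as_matrix()[:,2]
path=[('up',a0+[-10,0,200],r0),('W',np.array([636,85,438.]),rW),('mid',tcp_for(arcg(.04),r)-z*260,r)]+[(str(b),tcp_for(arcg(.04),r)-z*b,r) for b in(200,100,0)]+[(str(b),tcp_for(arcg(b),r),r) for b in(.7,1.1,1.42)]
base=(a0,r0)
for n,t,rr in path:
    q,e1,e2=track(q,t,rr,15);print(n,t,q,round(e1,1),round(e2,3));step(t,rr,s,base);base=(t,rr)
E
python3 t3.py
```

```text
up [564.784 -29.275 346.401] [-1.331 -0.49   0.949  1.99   0.632  1.018  1.065] 3.3 0.024
shift [-0.351 -0.003 -0.72 ] turn [0. 0. 0.]
W [636.  85. 438.] [-1.105  0.631  1.194  1.158 -0.169  1.749  1.423] 0.0 0.0
shift [-0.446  0.441 -0.176] turn [0.569 0.681 0.106]
mid [560.785 -39.563 253.703] [-1.371 -0.432  1.127  2.1    0.594  0.819  1.117] 0.0 0.0
shift [ 0.226 -0.193  0.891] turn [-0.576 -0.641 -0.116]
200 [587.99  -38.201 200.243] [-1.601 -0.357  1.414  2.118  0.59   0.667  1.122] 0.0 0.0
shift [0.   0.   0.24] turn [0. 0. 0.]
100 [633.332 -35.932 111.142] [-1.958 -0.49   1.46   2.166  1.063  0.632  0.734] 156.2 0.262
shift [-0.  -0.   0.4] turn [0. 0. 0.]
0 [678.675 -33.663  22.042] [-2.072 -0.49   1.46   2.322  1.441  0.536  0.343] 266.2 0.41
shift [0.  0.  0.4] turn [0. 0. 0.]
0.7 [655.736 -34.811  81.256] [-2.063 -0.49   1.46   2.181  1.207  0.612  0.617] 227.2 0.38
shift [-0.026 -0.    -0.253] turn [0. 0. 0.]
1.1 [625.272 -36.336 105.461] [-1.964 -0.49   1.46   2.18   1.107  0.635  0.699] 155.7 0.272
shift [ 0.065 -0.    -0.142] turn [0. 0. 0.]
1.42 [595.579 -37.822 115.011] [-1.871 -0.49   1.46   2.206  1.05   0.632  0.74 ] 100.7 0.185
shift [ 0.089  0.    -0.088] turn [0. 0. 0.]
```

```bash
cat > t4.py <<'E'
from sim import *
import sys,time
np.set_printoptions(precision=3,suppress=True)
rng=np.random.default_rng(int(sys.argv[1]));q0=D[-1][0];a0,r0=fk(P_,q0,SG)
def arcg(b): return cw(-50+98*np.cos(b),100,60+98*np.sin(b))
def tail(q,d,sg):
    r=tilt(d,sg);z=r.as_matrix()[:,2];m=9;tr=[]
    for g,bk,n in((arcg(.04),260,25),(arcg(.04),200,8),(arcg(.04),100,10),(arcg(.04),0,10),(arcg(.7),0,10),(arcg(1.1),0,8),(arcg(1.42),0,8),(arcg(1.42),120,10)):
        q,e1,e2=track(q,tcp_for(g,r)-bk*z,r,n);m=min(m,np.min(np.minimum(q-LO,HI-q)));tr.append(q)
        if e1+e2*100>3: return -e1-e2*100,tr
    return m,tr
out=[];T0=time.time();q1=track(q0,a0+[-10,0,200],r0,12)[0]
while time.time()-T0<400:
    q=q1;W=[];ok=True
    for k in range(rng.integers(1,4)):
        t=np.array([rng.uniform(430,720),rng.uniform(-300,450),rng.uniform(360,480)])
        yaw=rng.uniform(-2.6,2.6);tl=rng.uniform(-25,25)
        r=DOWN*R.from_rotvec([0,0,yaw])*R.from_rotvec([np.radians(tl),0,0]);W.append((t,yaw,tl))
        q,e1,e2=track(q,t,r,25)
        if e1+e2*100>5: ok=False;break
    if not ok: continue
    for sg in(1,-1):
        m,tr=tail(q,27,sg);out.append((m,sg,W,tr))
out.sort(key=lambda k:-k[0])
print(len(out))
for b in out[:2]:print(b[0],b[1],b[2]);print(np.array(b[3]))
E
for i in 1 2 3 4; do timeout 500 python3 t4.py $i > o$i & done; wait; cat o?
```

```text
this script no longer has the robot
2376
0.1645678482402874 -1 [(array([664.616, -21.539, 384.09 ]), 0.09272532282081425, 5.6238627484335595)]
[[-1.036 -0.221  0.948  2.092  0.235  0.716 -1.712]
 [-1.234  0.     1.259  2.111 -0.116  0.566 -1.406]
 [-0.789  0.362  0.939  2.094 -0.854  0.488 -0.766]
 [-0.518  0.555  0.652  2.033 -1.195  0.395 -0.462]
 [-0.679  0.442  0.829  2.062 -0.98   0.464 -0.662]
 [-0.78   0.354  0.927  2.113 -0.865  0.471 -0.747]
 [-0.864  0.279  1.002  2.168 -0.774  0.456 -0.808]
 [-1.078 -0.248  0.987  2.165  0.298  0.657 -1.765]]
0.16450141695156287 1 [(array([577.156, -41.376, 405.021]), -0.13466862456000506, -11.483586084128678), (array([675.193,  29.284, 459.527]), 2.006186958638193, -6.061297464385106), (array([685.522,  57.719, 378.657]), 0.2807436239709511, 16.811853344566124)]
[[-1.035 -0.221  0.948  2.092  0.235  0.716  1.429]
 [-1.233  0.     1.259  2.111 -0.116  0.566  1.736]
 [-0.789  0.362  0.939  2.094 -0.853  0.488  2.376]
 [-0.518  0.555  0.652  2.033 -1.195  0.395  2.679]
 [-0.679  0.442  0.829  2.062 -0.98   0.463  2.479]
 [-0.78   0.354  0.92
[... 1755 characters left out ...]
5  0.298  0.657 -1.765]]
0.16458133178291012 1 [(array([597.791, 159.512, 424.777]), -0.6078520880904605, 4.862196007960858), (array([593.074,  85.426, 395.801]), -2.2657184569565167, 9.675648604556102), (array([450.716, 179.745, 436.663]), -1.7266359871459591, -13.109305531849651)]
[[-1.036 -0.221  0.949  2.092  0.236  0.716  1.429]
 [-1.235  0.     1.261  2.111 -0.116  0.566  1.735]
 [-0.79   0.362  0.94   2.094 -0.854  0.488  2.376]
 [-0.518  0.555  0.653  2.033 -1.195  0.395  2.68 ]
 [-0.68   0.442  0.83   2.062 -0.981  0.464  2.48 ]
 [-0.781  0.354  0.928  2.113 -0.865  0.471  2.395]
 [-0.864  0.279  1.002  2.168 -0.775  0.456  2.334]
 [-1.079 -0.248  0.988  2.165  0.299  0.657  1.376]]
```

```bash
python3 - <<'E'
s=open('t4.py').read()
s=s.replace("T0<400","T0<70").replace("rng.integers(1,4)","rng.integers(1,3)").replace("rng.uniform(-2.6,2.6)","rng.uniform(-2.1,-.3)").replace("for sg in(1,-1)","for sg in(1,)")
s=s.replace("m,tr=tail(q,27,sg);out","m,tr=tail(q,27,sg)\n        if m<.1: continue\n        m=min([m]+[tail(q+rng.normal(0,.03,7),27,sg)[0] for _ in range(3)]);out")
s=s.replace("print(b[0]","print(len([1 for x in out if x[0]>.1]),b[0]")
open('t5.py','w').write(s)
E
for i in 1 2 3 4; do timeout 200 python3 t5.py $i > o$i 2>/dev/null & done; wait; cat o?
```

```text
29
23 0.1494224111891965 1 [(array([437.787, 397.387, 391.293]), -0.5461534427126382, -16.27527949366644), (array([685.006,  30.239, 363.47 ]), -0.31974288083483127, -19.15642406826581)]
[[-1.018 -0.215  0.935  2.092  0.223  0.714  1.441]
 [-1.192  0.004  1.22   2.11  -0.124  0.566  1.743]
 [-0.776  0.356  0.923  2.093 -0.84   0.483  2.365]
 [-0.504  0.55   0.636  2.032 -1.181  0.387  2.671]
 [-0.667  0.437  0.814  2.062 -0.967  0.458  2.47 ]
 [-0.767  0.349  0.911  2.113 -0.852  0.466  2.384]
 [-0.849  0.274  0.984  2.167 -0.76   0.452  2.322]
 [-1.054 -0.238  0.971  2.165  0.277  0.653  1.396]]
23 0.14867273396442618 1 [(array([583.308, 245.766, 458.275]), -1.4329141981198812, 2.625414119562336), (array([ 606.974, -194.671,  467.296]), -1.0760524711833523, -18.544880140269388)]
[[-1.001 -0.209  0.923  2.091  0.211  0.713  1.451]
 [-1.154  0.007  1.184  2.109 -0.13   0.567  1.748]
 [-0.763  0.351  0.907  2.092 -0.826  0.478  2.355]
 [-0.491  0.545  0.621  2.031 -1.168  0.38   2.662]
 [-0.655  0.432  0.8    2.061 -0.954  0.453  2.461]
 [-0.754  0.344  0.896  2.112 -0.839  0.462  2.37
[... 3030 characters left out ...]
8  0.281  1.007  2.168 -0.779  0.457  2.337]
 [-1.089 -0.252  0.994  2.165  0.308  0.659  1.368]]
19 0.13678508406467152 1 [(array([621.034, 351.238, 448.705]), -0.821039776341034, -22.07314059840272), (array([ 614.131, -218.89 ,  395.731]), -1.4327806782321466, -9.528029638528418)]
[[-0.966 -0.198  0.897  2.09   0.189  0.71   1.471]
 [-1.087  0.01   1.12   2.107 -0.137  0.567  1.756]
 [-0.737  0.341  0.875  2.091 -0.8    0.47   2.334]
 [-0.465  0.537  0.589  2.03  -1.14   0.367  2.643]
 [-0.631  0.423  0.77   2.06  -0.928  0.443  2.442]
 [-0.729  0.334  0.865  2.111 -0.813  0.453  2.354]
 [-0.806  0.259  0.934  2.165 -0.721  0.441  2.29 ]
 [-1.001 -0.218  0.933  2.164  0.236  0.646  1.434]]
```

Request:
move_arm:
  plan:
    - [[-0.07,0,-0.14],[0,0,0]]
    - [[-0.14,0,-0.28],[0,0,0]]
    - [[-0.21,0,-0.43],[0,0,0]]
    - [[-0.28,0,-0.58],[0,0,0]]
    - [[-0.35,0,-0.72],[0,0,0]]
    - [[-0.35,0,-0.72],[0,0,0]]

```text
t: 19.4
tcp_pos: [568.0, -27.5, 353.2]
eef_rot: [-0.023, 0.967, 0.004, 0.254]
contact_force: [0.8, -0.4, -0.3]
opening: 42.5
grasp_force: 0.0
```

```bash
cat > t6.py <<'E'
from sim import *
from h import step,bot
np.set_printoptions(precision=3,suppress=True)
s=bot.observe();q=s['joint_pos'];base=(s['tcp_pos'],R.from_quat(s['eef_rot']));print(base[0],q,s['contact_force'])
def rot(yaw,tl): return DOWN*R.from_rotvec([0,0,yaw])*R.from_rotvec([np.radians(tl),0,0])
for rep in range(2):
  for n,t,r in(('W1',np.array([583,246,458.]),rot(-1.43,2.6)),('W2',np.array([607,-195,467.]),rot(-1.08,-18.5))):
    q,e1,e2=track(q,t,r,20);print(n,q,round(e1,1),round(e2,3));step(t,r,s,base);base=(t,r)
E
python3 t6.py
```

```text
[568.009 -27.487 353.225] [-1.35  -0.475  0.942  1.955  0.637  1.033  1.04 ] [ 0.828 -0.352 -0.325]
W1 [-1.284  0.481  1.218  1.218 -0.41   1.738  1.31 ] 0.0 0.0
shift [-0.305  1.088 -0.314] turn [0.096 0.657 0.159]
W2 [-0.375  0.462  1.218  1.262 -0.744  1.805  1.827] 0.0 0.0
shift [-0.256 -1.748  0.043] turn [-0.464 -0.062  0.444]
W1 [-1.285  0.482  1.22   1.218 -0.412  1.738  1.311] 0.0 0.0
shift [0.839 1.463 0.527] turn [ 0.464  0.062 -0.444]
W2 [-0.376  0.462  1.219  1.262 -0.745  1.805  1.827] 0.0 0.0
shift [-0.256 -1.748  0.043] turn [-0.464 -0.062  0.444]
```

```bash
cat > t7.py <<'E'
import sys;sys.argv=['x','1']
src=open('t4.py').read().split("out=[]")[0];exec(src)
from h import bot
q0=bot.observe()['joint_pos']
def rot(yaw,tl): return DOWN*R.from_rotvec([0,0,yaw])*R.from_rotvec([np.radians(tl),0,0])
res=[]
T0=time.time()
for x,y in((500,-200),(607,-195),(583,246),(680,30),(500,0),(620,-300)):
  for yaw,tl in((-1.5,0),(-1.1,-18),(-.5,0)):
    t=np.array([x,y,450.]);q,e1,e2=track(q0,t,rot(yaw,tl),20)
    if e1+100*e2>4: continue
    ms=[tail(q+dq,d,1)[0] for d in(27,) for dq in(0,rng.normal(0,.02,7),rng.normal(0,.02,7))]
    m,tr=tail(q,27,1);res.append((min(ms),x,y,yaw,tl,tr[0]))
res.sort(key=lambda k:-k[0])
for k in res[:8]:print(k)
print(time.time()-T0)
E
timeout 200 python3 t7.py
```

```text
(np.float64(-164.51726703268216), 500, -200, -1.1, -18, array([-1.294, -0.363,  1.1  ,  2.098,  0.489,  0.778,  1.207]))
(np.float64(-183.3463269379269), 500, 0, -1.1, -18, array([-1.4  , -0.463,  1.134,  2.1  ,  0.637,  0.839,  1.081]))
(np.float64(-183.381920795451), 500, 0, -1.5, 0, array([-1.385, -0.446,  1.131,  2.1  ,  0.614,  0.828,  1.1  ]))
(np.float64(-183.86035487834081), 500, -200, -1.5, 0, array([-1.383, -0.444,  1.13 ,  2.1  ,  0.611,  0.827,  1.103]))
(np.float64(-185.91750777897215), 500, 0, -0.5, 0, array([-1.38 , -0.441,  1.129,  2.1  ,  0.607,  0.825,  1.106]))
(np.float64(-190.13836010135148), 583, 246, -1.5, 0, array([-1.347, -0.409,  1.12 ,  2.099,  0.56 ,  0.805,  1.146]))
(np.float64(-190.22924912450844), 583, 246, -0.5, 0, array([-1.36 , -0.421,  1.124,  2.099,  0.578,  0.812,  1.13 ]))
(np.float64(-191.2745665627587), 680, 30, -0.5, 0, array([-1.319, -0.384,  1.11 ,  2.098,  0.521,  0.79 ,  1.179]))
3.0793395042419434
```

```bash
cat > t8.py <<'E'
import sys
src=open('t4.py').read().split("out=[]")[0];exec(src)
q0=np.load('q0.npy')
def rot(yaw,tl): return DOWN*R.from_rotvec([0,0,yaw])*R.from_rotvec([np.radians(tl),0,0])
out=[];T0=time.time()
while time.time()-T0<75:
    q=q0;W=[];ok=True;yaw=-1.5;turn=0
    for k in range(rng.integers(1,4)):
        t=np.array([rng.uniform(430,720),rng.uniform(-330,350),rng.uniform(370,480)]);y2=rng.uniform(-2.5,1.7);tl=rng.uniform(-28,28)
        turn+=abs(y2-yaw);yaw=y2;W.append((t,yaw,tl));q,e1,e2=track(q,t,rot(yaw,tl),15)
        if e1+100*e2>4: ok=False;break
    if not ok: continue
    for sg in(1,-1):
        m,tr=tail(q,27,sg)
        if m<.08 : continue
        m=min([m]+[tail(q+rng.normal(0,.04,7),27,sg)[0] for _ in range(4)])
        if m>.07: out.append((m+0.3*tr[0][1]-.2*tr[0][2],m,sg,turn+abs(yaw+1.53*sg),len(W),W,tr[0],tr[1],tr[3]))
out.sort(key=lambda k:-k[0]);print(len(out))
for o in out[:2]:print(o)
out.sort(key=lambda k:k[3]+k[4]);print('SHORT')
for o in out[:2]:print(o)
E
python3 -c "
from h import *
np.save('q0.npy',bot.observe()['joint_pos'])"
sed -i 's/from h import tilt,cw,tcp_for,DOWN,CX,CY/from hh import tilt,cw,tcp_for,DOWN,CX,CY/' sim.py; grep -v 'station' h.py > hh.py
for i in 1 2 3 4; do timeout 200 python3 t8.py $i > o$i  & done; wait; cat o?
```

```text
43
(np.float64(-0.10529425568664111), np.float64(0.1393048083194506), 1, 5.570124957189328, 2, [(array([ 568.558, -299.394,  405.019]), 1.2700624785946637, -8.741196052523328), (array([ 526.405, -123.323,  432.688]), -0.40421725624986626, -6.644592327152473)], array([-0.99 , -0.205,  0.915,  2.091,  0.204,  0.712,  1.458]), array([-1.133,  0.008,  1.164,  2.108, -0.133,  0.567,  1.751]), array([-0.483,  0.542,  0.611,  2.031, -1.159,  0.376,  2.656]))
(np.float64(-0.10644679156378758), np.float64(0.1302646521970646), -1, 6.314316097375868, 3, [(array([716.838, 149.328, 380.74 ]), 0.28147921356912864, 8.212679675001375), (array([628.977, 234.12 , 450.36 ]), -0.18126600325275, -6.945062216545185), (array([487.472, 339.26 , 419.196]), -1.3606788351188053, 8.448735089580119)], array([-0.957, -0.195,  0.89 ,  2.09 ,  0.183,  0.709, -1.665]), array([-1.072,  0.011,  1.105,  2.107, -0.139,  0.567, -1.384]), array([-0.459,  0.535,  0.582,  2.03 , -1.133,  0.364, -0.503]))
SHORT
(np.float64(-0.13218647839585213), np.float64(0.09111151549346716), 1, 1.2350414316222234, 2, [(array([575.812, 248
[... 4964 characters left out ...]
0.11438091669173066), np.float64(0.13055751559651815), -1, 3.03, 1, [(array([452.054, 326.279, 421.017]), -0.882397941608422, 19.293640339554017)], array([-0.991, -0.206,  0.916,  2.091,  0.205,  0.712, -1.685]), array([-1.135,  0.008,  1.166,  2.108, -0.132,  0.567, -1.391]), array([-0.484,  0.543,  0.612,  2.031, -1.16 ,  0.376, -0.485]))
(np.float64(-0.11692332533917368), np.float64(0.10905997009529103), -1, 3.03, 1, [(array([525.927, 295.464, 472.03 ]), -0.9605364941061194, -2.1131645472643115)], array([-0.911, -0.183,  0.855,  2.089,  0.157,  0.706, -1.641]), array([-0.997,  0.014,  1.033,  2.105, -0.144,  0.567, -1.379]), array([-0.426,  0.525,  0.543,  2.028, -1.097,  0.348, -0.528]))
```

```bash
cat > t9.py <<'E'
from sim import *
from h import step,bot
np.set_printoptions(precision=3,suppress=True)
def arcg(b): return cw(-50+98*np.cos(b),100,60+98*np.sin(b))
def rot(yaw,tl): return DOWN*R.from_rotvec([0,0,yaw])*R.from_rotvec([np.radians(tl),0,0])
import sys
s=bot.observe();q=s['joint_pos'];base=(s['tcp_pos'],R.from_quat(s['eef_rot']));print(base[0],q,s['contact_force'])
r=tilt(27,1);z=r.as_matrix()[:,2]
path=[('W1',np.array([576,240,407.]),rot(-2.13,27)),('W2',np.array([628,-137,395.]),rot(-1.87,-21.8)),('mid',tcp_for(arcg(.04),r)-z*260,r)]+[(str(b),tcp_for(arcg(.04),r)-z*b,r) for b in(200,100,0)]+[(str(b),tcp_for(arcg(b),r),r) for b in(.35,.7,1.1,1.42)]
for n,t,rr in path[int(sys.argv[1]):]:
    q,e1,e2=track(q,t,rr,15);print(n,t,q,round(e1,1),round(e2,3));step(t,rr,s,base);base=(t,rr)
E
python3 t9.py 0
```

```text
[568.009 -27.487 353.225] [-1.35  -0.475  0.942  1.955  0.637  1.033  1.04 ] [ 0.828 -0.352 -0.325]
W1 [576. 240. 407.] [-1.552  0.369  1.042  1.442  0.152  1.449  1.621] 0.0 0.0
shift [-0.18   1.066 -0.151] turn [ 0.383  0.456 -0.829]
W2 [ 628. -137.  395.] [-0.246  0.62   0.981  1.142 -0.714  1.937  2.494] 0.0 0.0
shift [ 0.692 -1.186  0.658] turn [-1.078  0.015  0.341]
mid [560.785 -39.563 253.703] [-0.923 -0.186  0.864  2.09   0.163  0.707  1.495] 0.0 0.0
shift [0.119 0.216 0.695] turn [ 0.562 -0.661  0.257]
200 [587.99  -38.201 200.243] [-1.01   0.013  1.045  2.105 -0.143  0.567  1.762] 0.0 0.0
shift [0.   0.   0.24] turn [0. 0. 0.]
100 [633.332 -35.932 111.142] [-0.697  0.327  0.828  2.089 -0.761  0.458  2.304] 0.0 0.0
shift [-0.  -0.   0.4] turn [0. 0. 0.]
0 [678.675 -33.663  22.042] [-0.426  0.525  0.544  2.028 -1.098  0.348  2.614] 0.0 0.0
shift [0.  0.  0.4] turn [0. 0. 0.]
0.35 [672.819 -33.956  51.727] [-0.509  0.477  0.636  2.033 -0.995  0.395  2.507] 0.0 0.0
shift [-0.033 -0.    -0.116] turn [0. 0. 0.]
0.7 [655.736 -34.811  81.256] [-0.595  0.41   0.727  2.058 -0.891  0.429  2.413] 0.0 0.0
shift [ 0.007  0.    -0.136] turn [0. 0. 0.]
1.1 [625.272 -36.336 105.461] [-0.689  0.321  0.819  2.109 -0.776  0.442  2.325] 0.0 0.0
shift [ 0.065 -0.    -0.142] turn [0. 0. 0.]
1.42 [595.579 -37.822 115.011] [-0.762  0.247  0.883  2.163 -0.684  0.431  2.26 ] 0.0 0.0
shift [ 0.089  0.    -0.088] turn [0. 0. 0.]
```

Request:
move_arm:
  plan:
    - [[-0.02,0.13,-0.02],[0.06,0.07,-0.13]]
    - [[-0.05,0.27,-0.04],[0.11,0.13,-0.24]]
    - [[-0.07,0.41,-0.06],[0.16,0.19,-0.35]]
    - [[-0.09,0.55,-0.08],[0.22,0.26,-0.47]]
    - [[-0.12,0.7,-0.1],[0.28,0.33,-0.6]]
    - [[-0.15,0.85,-0.12],[0.33,0.4,-0.72]]
    - [[-0.17,1,-0.14],[0.383,0.456,-0.829]]
    - [[-0.17,1,-0.14],[0.383,0.456,-0.829]]

```text
t: 20.2
tcp_pos: [572.5, 236.8, 391.4]
eef_rot: [-0.301, 0.924, -0.225, 0.065]
contact_force: [-1.1, 1.5, -1.1]
opening: 42.6
grasp_force: 0.0
```

```bash
python3 t9.py 1
```

```text
[572.474 236.796 391.427] [-1.503  0.438  1.133  1.435  0.072  1.426  1.768] [-1.149  1.534 -1.14 ]
W2 [ 628. -137.  395.] [-0.249  0.623  0.987  1.142 -0.717  1.938  2.496] 0.0 0.0
shift [ 0.697 -1.196  0.608] turn [-1.082 -0.003  0.365]
mid [560.785 -39.563 253.703] [-0.932 -0.189  0.871  2.09   0.169  0.707  1.49 ] 0.0 0.0
shift [0.119 0.216 0.695] turn [ 0.562 -0.661  0.257]
200 [587.99  -38.201 200.243] [-1.024  0.013  1.059  2.106 -0.142  0.567  1.761] 0.0 0.0
shift [0.   0.   0.24] turn [0. 0. 0.]
100 [633.332 -35.932 111.142] [-0.704  0.329  0.836  2.089 -0.768  0.46   2.309] 0.0 0.0
shift [-0.  -0.   0.4] turn [0. 0. 0.]
0 [678.675 -33.663  22.042] [-0.433  0.527  0.551  2.029 -1.105  0.351  2.619] 0.0 0.0
shift [0.  0.  0.4] turn [0. 0. 0.]
0.35 [672.819 -33.956  51.727] [-0.515  0.479  0.644  2.033 -1.001  0.397  2.512] 0.0 0.0
shift [-0.033 -0.    -0.116] turn [0. 0. 0.]
0.7 [655.736 -34.811  81.256] [-0.601  0.412  0.734  2.058 -0.897  0.431  2.418] 0.0 0.0
shift [ 0.007  0.    -0.136] turn [0. 0. 0.]
1.1 [625.272 -36.336 105.461] [-0.696  0.323  0.827  2.109 -0.782  0.444  2.33 ] 0.0 0.0
shift [ 0.065 -0.    -0.142] turn [0. 0. 0.]
1.42 [595.579 -37.822 115.011] [-0.769  0.249  0.892  2.163 -0.69   0.433  2.265] 0.0 0.0
shift [ 0.089  0.    -0.088] turn [0. 0. 0.]
```

Request:
move_arm:
  plan:
    - [[0.07,-0.12,0.06],[-0.11,0,0.04]]
    - [[0.15,-0.25,0.13],[-0.23,0,0.08]]
    - [[0.22,-0.38,0.19],[-0.34,0,0.12]]
    - [[0.3,-0.51,0.26],[-0.46,0,0.16]]
    - [[0.37,-0.64,0.33],[-0.58,0,0.2]]
    - [[0.45,-0.77,0.39],[-0.7,0,0.24]]
    - [[0.52,-0.9,0.46],[-0.82,0,0.28]]
    - [[0.583,-1,0.508],[-0.91,0,0.305]]

```text
t: 21.0
tcp_pos: [613.9, -93.7, 395.9]
eef_rot: [-0.185, 0.975, 0.126, -0.016]
contact_force: [0.8, 0.4, 0.4]
opening: 42.7
grasp_force: 0.0
```

```bash
python3 t9.py 1; echo; python3 t9.py 2
```

```text
[613.906 -93.741 395.909] [-0.367  0.512  0.974  1.211 -0.592  1.807  2.441] [0.834 0.419 0.381]
W2 [ 628. -137.  395.] [-0.223  0.603  0.93   1.14  -0.687  1.925  2.478] 0.0 0.0
shift [ 0.011 -0.177 -0.042] turn [-0.162  0.009  0.034]
mid [560.785 -39.563 253.703] [-0.849 -0.169  0.807  2.088  0.125  0.703  1.53 ] 0.0 0.0
shift [0.119 0.216 0.695] turn [ 0.562 -0.661  0.257]
200 [587.99  -38.201 200.243] [-0.905  0.016  0.944  2.103 -0.148  0.568  1.769] 0.0 0.0
shift [0.   0.   0.24] turn [0. 0. 0.]
100 [633.332 -35.932 111.142] [-0.644  0.312  0.766  2.087 -0.713  0.444  2.266] 0.0 0.0
shift [-0.  -0.   0.4] turn [0. 0. 0.]
0 [678.675 -33.663  22.042] [-0.377  0.512  0.485  2.026 -1.041  0.326  2.573] 0.0 0.0
shift [0.  0.  0.4] turn [0. 0. 0.]
0.35 [672.819 -33.956  51.727] [-0.462  0.463  0.581  2.031 -0.942  0.376  2.468] 0.0 0.0
shift [-0.033 -0.    -0.116] turn [0. 0. 0.]
0.7 [655.736 -34.811  81.256] [-0.547  0.396  0.67   2.056 -0.841  0.413  2.376] 0.0 0.0
shift [ 0.007  0.    -0.136] turn [0. 0. 0.]
1.1 [625.272 -36.336 105.461] [-0.637  0.306  0.758  2.107 -0.728  0.429 
[... 653 characters left out ...]

shift [-0.  -0.   0.4] turn [0. 0. 0.]
0 [678.675 -33.663  22.042] [-0.386  0.514  0.496  2.027 -1.051  0.33   2.581] 0.0 0.0
shift [0.  0.  0.4] turn [0. 0. 0.]
0.35 [672.819 -33.956  51.727] [-0.471  0.466  0.59   2.031 -0.952  0.379  2.475] 0.0 0.0
shift [-0.033 -0.    -0.116] turn [0. 0. 0.]
0.7 [655.736 -34.811  81.256] [-0.556  0.398  0.68   2.056 -0.85   0.415  2.382] 0.0 0.0
shift [ 0.007  0.    -0.136] turn [0. 0. 0.]
1.1 [625.272 -36.336 105.461] [-0.647  0.309  0.769  2.107 -0.737  0.431  2.294] 0.0 0.0
shift [ 0.065 -0.    -0.142] turn [0. 0. 0.]
1.42 [595.579 -37.822 115.011] [-0.714  0.235  0.829  2.161 -0.647  0.422  2.229] 0.0 0.0
shift [ 0.089  0.    -0.088] turn [0. 0. 0.]
```

Direct to mid works.

Request:
move_arm:
  plan:
    - [[0.02,0.02,0.09],[0.06,-0.09,0.05]]
    - [[0.04,0.04,0.18],[0.12,-0.18,0.1]]
    - [[0.05,0.05,0.27],[0.18,-0.27,0.14]]
    - [[0.07,0.07,0.36],[0.24,-0.36,0.19]]
    - [[0.09,0.09,0.45],[0.3,-0.45,0.24]]
    - [[0.11,0.11,0.54],[0.36,-0.55,0.29]]
    - [[0.127,0.128,0.619],[0.414,-0.625,0.328]]
    - [[0.127,0.128,0.619],[0.414,-0.625,0.328]]

```text
t: 21.8
tcp_pos: [558.5, -34.2, 251.9]
eef_rot: [-0.028, 0.972, 0.007, 0.234]
contact_force: [0.2, -0.3, -0.0]
opening: 42.8
grasp_force: 0.0
```

```bash
python3 t9.py 2
```

```text
[558.516 -34.214 251.854] [-1.051 -0.198  0.943  2.1    0.264  0.697  1.386] [ 0.176 -0.27  -0.016]
mid [560.785 -39.563 253.703] [-1.055 -0.228  0.962  2.092  0.249  0.719  1.417] 0.0 0.0
shift [-0.01  -0.022 -0.003] turn [0.005 0.002 0.008]
200 [587.99  -38.201 200.243] [-1.278 -0.005  1.3    2.112 -0.105  0.566  1.725] 0.0 0.0
shift [0.   0.   0.24] turn [0. 0. 0.]
100 [633.332 -35.932 111.142] [-0.795  0.365  0.947  2.094 -0.86   0.49   2.38 ] 0.0 0.0
shift [-0.  -0.   0.4] turn [0. 0. 0.]
0 [678.675 -33.663  22.042] [-0.524  0.557  0.66   2.033 -1.201  0.398  2.683] 0.0 0.0
shift [0.  0.  0.4] turn [0. 0. 0.]
0.35 [672.819 -33.956  51.727] [-0.6    0.511  0.747  2.037 -1.094  0.438  2.576] 0.0 0.0
shift [-0.033 -0.    -0.116] turn [0. 0. 0.]
0.7 [655.736 -34.811  81.256] [-0.686  0.445  0.837  2.063 -0.987  0.467  2.484] 0.0 0.0
shift [ 0.007  0.    -0.136] turn [0. 0. 0.]
1.1 [625.272 -36.336 105.461] [-0.787  0.357  0.936  2.114 -0.872  0.474  2.4  ] 0.0 0.0
shift [ 0.065 -0.    -0.142] turn [0. 0. 0.]
1.42 [595.579 -37.822 115.011] [-0.871  0.282  1.01   2.168 -0.781  0.458  2.34 ] 0.0 0.0
shift [ 0.089  0.    -0.088] turn [0. 0. 0.]
```

Request:
move_arm:
  plan:
    - [[-0.01,-0.022,0.05],[0.005,0.002,0.008]]
    - [[-0.01,-0.022,0.1],[0.005,0.002,0.008]]
    - [[-0.01,-0.022,0.15],[0.005,0.002,0.008]]
    - [[-0.01,-0.022,0.2],[0.005,0.002,0.008]]
    - [[-0.01,-0.022,0.24],[0.005,0.002,0.008]]
    - [[-0.01,-0.022,0.24],[0.005,0.002,0.008]]

```text
t: 22.4
tcp_pos: [589.7, -40.9, 200.1]
eef_rot: [-0.023, 0.973, 0.003, 0.232]
contact_force: [0.1, 0.3, -0.1]
opening: 42.6
grasp_force: 0.0
```

```bash
python3 t9.py 3
```

```text
[589.746 -40.929 200.108] [-1.152  0.084  1.23   2.109 -0.233  0.548  1.847] [ 0.124  0.289 -0.137]
200 [587.99  -38.201 200.243] [-1.189  0.004  1.218  2.11  -0.125  0.566  1.744] 0.0 0.0
shift [ 0.006  0.011 -0.003] turn [-0.009 -0.004 -0.002]
100 [633.332 -35.932 111.142] [-0.769  0.353  0.914  2.092 -0.832  0.48   2.359] 0.0 0.0
shift [-0.  -0.   0.4] turn [0. 0. 0.]
0 [678.675 -33.663  22.042] [-0.497  0.547  0.628  2.032 -1.174  0.383  2.666] 0.0 0.0
shift [0.  0.  0.4] turn [0. 0. 0.]
0.35 [672.819 -33.956  51.727] [-0.575  0.501  0.716  2.036 -1.067  0.425  2.558] 0.0 0.0
shift [-0.033 -0.    -0.116] turn [0. 0. 0.]
0.7 [655.736 -34.811  81.256] [-0.661  0.434  0.807  2.061 -0.96   0.455  2.465] 0.0 0.0
shift [ 0.007  0.    -0.136] turn [0. 0. 0.]
1.1 [625.272 -36.336 105.461] [-0.761  0.346  0.903  2.112 -0.845  0.464  2.379] 0.0 0.0
shift [ 0.065 -0.    -0.142] turn [0. 0. 0.]
1.42 [595.579 -37.822 115.011] [-0.842  0.271  0.976  2.167 -0.753  0.45   2.317] 0.0 0.0
shift [ 0.089  0.    -0.088] turn [0. 0. 0.]
```

Request:
move_arm:
  plan:
    - [[0.006,0.011,0.06],[-0.009,0,0]]
    - [[0.006,0.011,0.12],[-0.009,0,0]]
    - [[0.006,0.011,0.18],[-0.009,0,0]]
    - [[0.006,0.011,0.24],[-0.009,0,0]]
    - [[0.006,0.011,0.3],[-0.009,0,0]]
    - [[0.006,0.011,0.36],[-0.009,0,0]]
    - [[0.006,0.011,0.4],[-0.009,0,0]]
    - [[0.006,0.011,0.4],[-0.009,0,0]]

```text
t: 23.2
tcp_pos: [634.0, -36.0, 111.4]
eef_rot: [-0.024, 0.972, 0.008, 0.232]
contact_force: [-0.3, -0.5, -1.0]
opening: 42.7
grasp_force: 0.0
```

```bash
python3 t9.py 4
python3 - <<'E'
from h import *
np.set_printoptions(precision=2,suppress=True)
s=bot.observe();c=bot.camera('wrist')
for q in bot.masks_of(c,'stay')[:1]:
    v,u=np.nonzero(q['mask']&(c['z_map']>0));P=pts(c,np.c_[u,v],s);L=(P-CEN)@np.c_[CX,CY,[0,0,1]];
    k=abs(L[:,0]-48)<8;print(q['p'],q['box'],np.percentile(L,[2,50,98],axis=0),np.median(L[k],0),k.sum())
E
```

```text
[633.962 -35.989 111.412] [-0.684  0.334  0.818  2.106 -0.759  0.427  2.308] [-0.294 -0.498 -1.028]
100 [633.332 -35.932 111.142] [-0.69   0.325  0.82   2.089 -0.755  0.456  2.299] 0.0 0.0
shift [ 0.003  0.    -0.   ] turn [ 0.004 -0.003 -0.003]
0 [678.675 -33.663  22.042] [-0.42   0.523  0.536  2.028 -1.09   0.345  2.609] 0.0 0.0
shift [0.  0.  0.4] turn [0. 0. 0.]
0.35 [672.819 -33.956  51.727] [-0.503  0.475  0.629  2.033 -0.988  0.392  2.502] 0.0 0.0
shift [-0.033 -0.    -0.116] turn [0. 0. 0.]
0.7 [655.736 -34.811  81.256] [-0.588  0.408  0.719  2.058 -0.884  0.427  2.408] 0.0 0.0
shift [ 0.007  0.    -0.136] turn [0. 0. 0.]
1.1 [625.272 -36.336 105.461] [-0.683  0.319  0.811  2.109 -0.769  0.44   2.32 ] 0.0 0.0
shift [ 0.065 -0.    -0.142] turn [0. 0. 0.]
1.42 [595.579 -37.822 115.011] [-0.754  0.245  0.874  2.163 -0.678  0.43   2.255] 0.0 0.0
shift [ 0.089  0.    -0.088] turn [0. 0. 0.]
0.73 [313.6, 88.5, 22.9, 200.2] [[-55.05  95.03  54.92]
 [ -9.06 100.07  67.5 ]
 [ 77.86 105.05  71.08]] [ 47.72 100.33  69.73] 282
```

Request:
move_arm:
  plan:
    - [[0.003,0,0.07],[0,0,0]]
    - [[0.003,0,0.14],[0,0,0]]
    - [[0.003,0,0.21],[0,0,0]]
    - [[0.003,0,0.28],[0,0,0]]
    - [[0.003,0,0.34],[0,0,0]]
    - [[0.003,0,0.39],[0,0,0]]
    - [[0.003,0,0.395],[0,0,0]]
    - [[0.003,0,0.395],[0,0,0]]

```text
t: 24.1
tcp_pos: [678.8, -33.8, 24.5]
eef_rot: [-0.024, 0.972, 0.008, 0.234]
contact_force: [-0.3, -0.0, 0.1]
opening: 42.5
grasp_force: 0.0
```

Request:
move_arm:
  plan:
    - [[0,0,0],[0,0,0]]
    - [[0,0,0],[0,0,0]]
    - [[0,0,0],[0,0,0]]
    - [[0,0,0],[0,0,0]]
    - [[0,0,0],[0,0,0]]
  jaw: 0

```text
t: 24.6
tcp_pos: [678.7, -32.7, 23.9]
eef_rot: [-0.024, 0.972, 0.008, 0.233]
contact_force: [0.2, 1.8, 2.0]
opening: 8.7
grasp_force: 59.7
```

```bash
cat > t10.py <<'E'
from h import *
np.set_printoptions(precision=3,suppress=True)
s=bot.observe();print(s['tcp_pos'],s['joint_pos'],s['contact_force'],s['opening'])
r=R.from_quat(s['eef_rot']);g=s['tcp_pos']-G*r.as_matrix()[:,2]
L=(g-CEN)@np.c_[CX,CY,[0,0,1]];print('grasp local',L)
pv=np.array([-51,L[1],60]);d=L-pv;b0=np.arctan2(d[2],d[0]);rad=np.hypot(d[0],d[2]);print(b0,rad)
for b in np.r_[np.arange(.1,1.45,.09),1.45]:
    if b<b0:continue
    w=(rad*np.cos(b)-d[0])*CX+np.array([0,0,rad*np.sin(b)-d[2]]);print(round(b,2),np.round(r.inv().apply(w)/250,3))
E
python3 t10.py
```

```text
[678.748 -32.71   23.929] [-0.411  0.506  0.51   2.056 -1.059  0.299  2.582] [0.21  1.843 1.962] 8.749315768968485
grasp local [ 48.052 100.73   65.811]
0.058599113346199806 99.22240361203406
0.1 [-0.006  0.    -0.015]
0.19 [-0.018  0.    -0.049]
0.28 [-0.026  0.    -0.084]
0.37 [-0.031  0.001 -0.119]
0.46 [-0.033  0.001 -0.155]
0.55 [-0.032  0.001 -0.19 ]
0.64 [-0.028  0.001 -0.226]
0.73 [-0.02   0.001 -0.261]
0.82 [-0.009  0.001 -0.295]
0.91 [ 0.004  0.002 -0.328]
1.0 [ 0.021  0.002 -0.359]
1.09 [ 0.04   0.002 -0.389]
1.18 [ 0.062  0.002 -0.417]
1.27 [ 0.087  0.002 -0.444]
1.36 [ 0.113  0.002 -0.467]
1.45 [ 0.142  0.002 -0.488]
```

Stay gripped (8.7 mm opening). Raise it along the arc.

Request:
move_arm:
  plan:
    - [[-0.006,0,-0.015],[0,0,0]]
    - [[-0.018,0,-0.049],[0,0,0]]
    - [[-0.026,0,-0.084],[0,0,0]]
    - [[-0.031,0,-0.119],[0,0,0]]
    - [[-0.033,0,-0.155],[0,0,0]]
    - [[-0.032,0,-0.19],[0,0,0]]
    - [[-0.028,0,-0.226],[0,0,0]]
    - [[-0.02,0,-0.261],[0,0,0]]

```text
t: 25.4
tcp_pos: [652.8, -34.2, 84.3]
eef_rot: [-0.024, 0.972, 0.008, 0.233]
contact_force: [2.5, 4.5, -5.8]
opening: 8.4
grasp_force: 58.4
```

Request:
move_arm:
  plan:
    - [[0.011,0,-0.034],[0,0,0]]
    - [[0.024,0,-0.067],[0,0,0]]
    - [[0.041,0,-0.098],[0,0,0]]
    - [[0.06,0,-0.128],[0,0,0]]
    - [[0.082,0,-0.156],[0,0,0]]
    - [[0.107,0,-0.183],[0,0,0]]
    - [[0.133,0,-0.206],[0,0,0]]
    - [[0.133,0,-0.206],[0,0,0]]

```text
t: 26.2
tcp_pos: [599.4, -37.0, 115.2]
eef_rot: [-0.024, 0.972, 0.009, 0.233]
contact_force: [1.6, 5.0, -3.0]
opening: 8.7
grasp_force: 58.7
```

Run:
```python
from h import *
np.set_printoptions(precision=3,suppress=True)
s=bot.observe();print(s['tcp_pos'],s['joint_pos'],s['contact_force'],s['opening'])
r=R.from_quat(s['eef_rot']);g=s['tcp_pos']-G*r.as_matrix()[:,2]
L=(g-CEN)@np.c_[CX,CY,[0,0,1]];print('grasp local',L,'b',np.arctan2(L[2]-60,L[0]+51),np.hypot(L[2]-60,L[0]+51))
```

```text
[599.413 -36.963 115.166] [-0.764  0.266  0.887  2.178 -0.712  0.403  2.284] [ 1.592  4.961 -2.992] 8.67475768871926
grasp local [-31.374 100.407 157.058] b 1.3712830567082321 99.02256016499388
```

Request:
move_arm:
  plan:
    - [[0.012,0,-0.007],[0,0,0]]
    - [[0.024,0,-0.014],[0,0,0]]
    - [[0.036,0,-0.019],[0,0,0]]
    - [[0.036,0,-0.019],[0,0,0]]

```text
t: 26.6
tcp_pos: [591.4, -37.4, 116.4]
eef_rot: [-0.024, 0.972, 0.008, 0.235]
contact_force: [3.8, 6.6, -2.2]
opening: 8.6
grasp_force: 58.5
```

Request:
move_arm:
  plan:
    - [[0.012,0,-0.006],[0,0,0]]
    - [[0.024,0,-0.012],[0,0,0]]
    - [[0.024,0,-0.012],[0,0,0]]

```text
t: 26.9
tcp_pos: [585.5, -37.7, 116.9]
eef_rot: [-0.024, 0.972, 0.008, 0.235]
contact_force: [5.1, 6.0, -1.0]
opening: 8.5
grasp_force: 58.9
```

Run:
```python
from h import *
np.set_printoptions(precision=2,suppress=True)
s=bot.observe();c=bot.camera('wrist');print(s['tcp_pos'],s['contact_force'],s['joint_pos'])
for n in('scene','top'):
    k=bot.camera(n);v,u=np.nonzero(k['z_map']>0);P=pts(k,np.c_[u,v]);L=(P-CEN)@np.c_[CX,CY,[0,0,1]]
    m=(abs(L[:,1]-100)<9)&(L[:,2]>90)&(L[:,2]<215)&(L[:,0]>-75)&(L[:,0]<30)
    print(n,m.sum(), np.c_[u,v][m][:3]);
    for z in range(90,210,12):
        a=m&(abs(L[:,2]-z)<6)
        if a.any():print(z,np.median(L[a],0),a.sum())
k=bot.camera('scene');cv2.imwrite('pics/s6.png',cv2.resize(np.hstack([k['color'][180:340,190:390]])[:,:,::-1],(750,600)))
```

```text
[585.47 -37.72 116.87] [ 5.15  6.   -0.98] [-0.8   0.23  0.92  2.21 -0.68  0.39  2.26]
scene 111 [[323 226]
 [322 227]
 [323 227]]
162 [-38.93  97.02 165.64] 7
174 [-45.81  96.47 175.79] 20
186 [-46.23  95.06 187.23] 34
198 [-29.96 100.13 194.98] 24
top 93 [[321 200]
 [322 200]
 [323 200]]
138 [-43.38  98.9  141.71] 2
150 [-40.75 100.03 153.09] 9
162 [-39.5   97.84 161.31] 17
174 [-40.76 101.16 175.92] 22
186 [-34.94  98.97 188.86] 22
198 [-30.98  97.97 193.65] 19
```

View pics/s6.png

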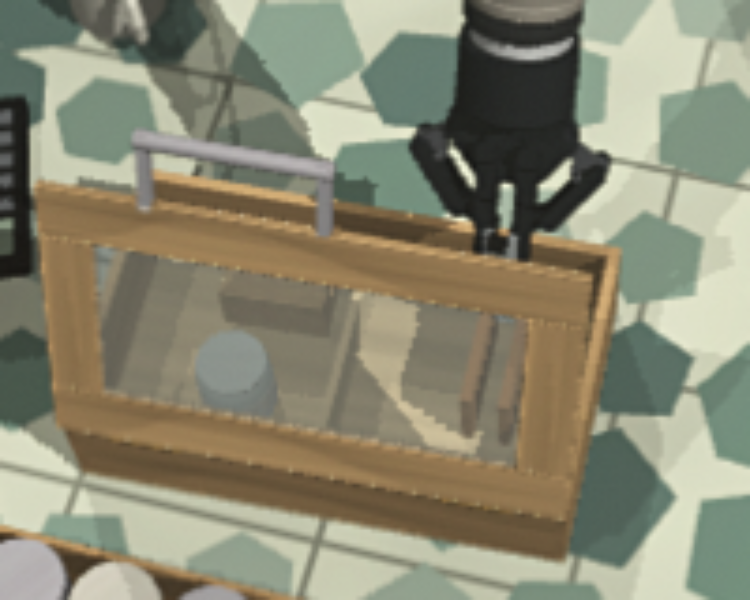

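The scene view shows the stay up at the gripper, around (500,245), with the lid still standing. Depth puts the tip at case x≈-30, z≈195, which is the 1.40 stop. I'll release and retreat.

Request:
move_arm:
  plan:
    - [[0,0,0],[0,0,0]]
    - [[0,0,0],[0,0,0]]
    - [[0,0,0],[0,0,0]]
    - [[0,0,0],[0,0,0]]
  jaw: 0.5

```text
t: 27.5
tcp_pos: [583.4, -39.9, 115.0]
eef_rot: [-0.023, 0.972, 0.007, 0.233]
contact_force: [0.4, 0.1, 0.1]
opening: 43.0
grasp_force: 0.0
```

Request:
move_arm:
  plan:
    - [[0,0,-0.08],[0,0,0]]
    - [[0,0,-0.16],[0,0,0]]
    - [[0,0,-0.24],[0,0,0]]
    - [[0,0,-0.32],[0,0,0]]
    - [[0,0,-0.4],[0,0,0]]
    - [[0,0,-0.46],[0,0,0]]
    - [[0,0,-0.46],[0,0,0]]

```text
t: 28.2
tcp_pos: [533.1, -41.2, 221.1]
eef_rot: [-0.024, 0.971, 0.01, 0.237]
contact_force: [1.4, 0.1, 0.5]
opening: 42.6
grasp_force: 0.0
```

```bash
cat > t11.py <<'E'
from sim import *
from h import step,bot
np.set_printoptions(precision=3,suppress=True)
s=bot.observe();q0=s['joint_pos'];base0=(s['tcp_pos'],R.from_quat(s['eef_rot']));print(base0[0],q0,s['contact_force'])
r=DOWN
def bar(a): a+=np.arctan2(4,245);return cw(100-245*np.cos(a),-45,85+245*np.sin(a)-G)
path=[('hi',np.array([480,-60,400.]),DOWN*R.from_rotvec([0,0,-.75])),('over',bar(1.2)+[-40,0,90],r),('over2',bar(1.2)+[0,0,70],r),('bar',bar(1.2),r),('low',bar(.95),r),('rest',bar(.72),r),('off',bar(.72)+[0,0,100],r)]
q=q0;base=base0
for n,t,rr in path:
    q,e1,e2=track(q,t,rr,15);print(n,t,q,round(e1,1),round(e2,3));step(t,rr,s,base);base=(t,rr)
E
python3 t11.py
python3 - <<'E'
from h import *
np.set_printoptions(precision=2,suppress=True)
for n in('scene','top'):
    k=bot.camera(n);v,u=np.nonzero(k['z_map']>0);P=pts(k,np.c_[u,v]);L=(P-CEN)@np.c_[CX,CY,[0,0,1]]
    m=(abs(L[:,1]-100)<9)&(L[:,2]>70)&(L[:,2]<215)&(L[:,0]>-75)&(L[:,0]<30)
    for z in range(80,210,16):
        a=m&(abs(L[:,2]-z)<8)
        if a.any():print(n,z,np.median(L[a],0),a.sum())
    b=(abs(L[:,1]+45)<50)&(L[:,2]>295)&(L[:,2]<340)&(L[:,0]>-50)&(L[:,0]<80)
    if b.any():print('bar',np.median(L[b],0),np.percentile(L[b],[5,95],axis=0),b.sum())
E
```

```text
[533.053 -41.221 221.089] [-1.039 -0.243  0.934  2.192  0.336  0.635  1.324] [1.43  0.11  0.479]
scene 160 [-38.21 106.3  163.9 ] 2
scene 176 [-27.66 105.01 179.01] 4
scene 192 [-28.63 101.5  192.18] 30
bar [ 15.66 -45.97 319.5 ] [[  9.05 -90.59 312.9 ]
 [ 19.4   -0.8  323.64]] 252
top 80 [-54.42  99.97  79.65] 9
top 96 [-51.88 100.01 100.36] 9
top 112 [-48.61  97.7  109.91] 7
top 128 [-46.49  98.88 130.12] 10
top 144 [-43.63  97.79 144.4 ] 13
top 160 [-40.54  97.84 160.85] 10
top 176 [-37.74  97.92 177.26] 13
top 192 [-30.59  97.83 192.01] 34
bar [ 11.43 -43.97 318.99] [[  7.1  -89.54 314.84]
 [ 17.25   0.06 322.34]] 319Traceback (most recent call last):
  File "t11.py", line 7, in <module>
    path=[('hi',np.array([480,-60,400.]),DOWN*R.from_rotvec([0,0,-.75])),('over',bar(1.2)+[-40,0,90],r),('over2',bar(1.2)+[0,0,70],r),('bar',bar(1.2),r),('low',bar(.95),r),('rest',bar(.72),r),('off',bar(.72)+[0,0,100],r)]
                                                                                 ~~~^^^^^
  File "t11.py", line 6, in bar
    def bar(a): a+=np.arctan2(4,245);return cw(100-245*np.cos(a),-45,85+245*np.sin(a)-G)
                                                                                      ^
NameError: name 'G' is not defined. Did you mean: 'SG'?
```

```bash
sed -i 's/^from h import step,bot/from h import step,bot,G/' t11.py; python3 t11.py
```

```text
[531.55  -42.356 217.61 ] [-1.042 -0.237  0.941  2.195  0.333  0.634  1.326] [-0.842  0.882  0.256]
hi [480. -60. 400.] [-0.902 -0.048  0.907  1.642  0.038  1.53   0.809] 0.0 0.0
shift [-0.145 -0.056 -0.745] turn [0.252 0.563 1.021]
over [ 591.692 -181.196  357.768] [-0.572  0.402  1.075  1.439 -0.352  1.508  0.547] 0.0 0.0
shift [-0.658 -0.036  0.169] turn [0.    0.    0.955]
over2 [ 631.692 -181.196  337.768] [-0.505  0.493  1.037  1.377 -0.42   1.504  0.561] 0.0 0.0
shift [-0.008  0.16   0.08 ] turn [0. 0. 0.]
bar [ 631.692 -181.196  267.768] [-0.496  0.535  1.01   1.47  -0.455  1.386  0.59 ] 0.0 0.0
shift [0.   0.   0.28] turn [0. 0. 0.]
low [ 577.558 -183.905  239.587] [-0.553  0.46   1.039  1.623 -0.409  1.296  0.61 ] 0.0 0.0
shift [-0.    -0.217  0.113] turn [0. 0. 0.]
rest [ 535.32  -186.019  202.535] [-0.581  0.418  1.053  1.749 -0.387  1.202  0.634] 0.0 0.0
shift [-0.    -0.169  0.148] turn [0. 0. 0.]
off [ 535.32  -186.019  302.535] [-0.654  0.317  1.116  1.633 -0.289  1.374  0.555] 0.0 0.0
shift [ 0.   0.  -0.4] turn [0. 0. 0.]
```

Request:
move_arm:
  plan:
    - [[-0.02,-0.01,-0.15],[0,0,0]]
    - [[-0.05,-0.02,-0.3],[0.05,0.1,0.18]]
    - [[-0.07,-0.03,-0.42],[0.09,0.2,0.36]]
    - [[-0.09,-0.04,-0.54],[0.13,0.3,0.54]]
    - [[-0.12,-0.05,-0.66],[0.18,0.4,0.72]]
    - [[-0.145,-0.056,-0.745],[0.22,0.5,0.88]]
    - [[-0.145,-0.056,-0.745],[0.25,0.563,1]]
    - [[-0.145,-0.056,-0.745],[0.25,0.563,1]]

```text
t: 29.1
tcp_pos: [482.0, -59.2, 398.5]
eef_rot: [0.369, 0.929, -0.004, 0.0]
contact_force: [-0.6, 1.1, -1.0]
opening: 42.7
grasp_force: 0.0
```

```bash
sed -i "s/^for n,t,rr in path:/import sys\nfor n,t,rr in path[int(sys.argv[1]):int(sys.argv[1])+2]:/" t11.py; python3 t11.py 1
```

```text
[481.955 -59.173 398.518] [-0.828 -0.003  0.862  1.609  0.011  1.538  0.848] [-0.554  1.136 -0.995]
over [ 591.692 -181.196  357.768] [-0.54   0.383  1.022  1.437 -0.325  1.501  0.527] 0.0 0.0
shift [-0.654 -0.052  0.166] turn [-0.008  0.008  0.973]
over2 [ 631.692 -181.196  337.768] [-0.478  0.475  0.989  1.376 -0.393  1.496  0.542] 0.0 0.0
shift [-0.008  0.16   0.08 ] turn [0. 0. 0.]
```

Request:
move_arm:
  plan:
    - [[-0.1,-0.01,0],[0,0,0.17]]
    - [[-0.2,-0.02,0.02],[0,0,0.34]]
    - [[-0.32,-0.03,0.05],[0,0,0.51]]
    - [[-0.44,-0.04,0.08],[0,0,0.68]]
    - [[-0.56,-0.05,0.11],[0,0,0.85]]
    - [[-0.654,-0.052,0.14],[-0.008,0.008,0.973]]
    - [[-0.654,-0.052,0.14],[-0.008,0.008,0.973]]
    - [[-0.654,-0.052,0.14],[-0.008,0.008,0.973]]

```text
t: 29.9
tcp_pos: [589.7, -180.7, 363.9]
eef_rot: [0.688, 0.726, 0.001, -0.001]
contact_force: [-0.2, 0.3, 0.0]
opening: 42.9
grasp_force: 0.0
```

```bash
python3 t11.py 2
python3 - <<'E'
from h import *
np.set_printoptions(precision=2,suppress=True)
s=bot.observe();c=bot.camera('wrist');v,u=np.nonzero(c['z_map']>0);P=pts(c,np.c_[u,v],s);L=(P-CEN)@np.c_[CX,CY,[0,0,1]]
b=(L[:,1]>-80)&(L[:,1]<0)&(L[:,2]>300)&(L[:,2]<335)&(L[:,0]>-30)&(L[:,0]<60)
print(b.sum(),np.percentile(L[b],[3,50,97],axis=0) if b.any() else '')
save(c,'w7')
E
```

```text
[ 589.707 -180.704  363.877] [-0.469  0.414  1.026  1.387 -0.354  1.535  0.584] [-0.242  0.298  0.032]
over2 [ 631.692 -181.196  337.768] [-0.482  0.477  0.994  1.376 -0.396  1.497  0.544] 0.0 0.0
shift [-0.011  0.168  0.104] turn [ 0.    -0.004  0.005]
bar [ 631.692 -181.196  267.768] [-0.472  0.519  0.969  1.469 -0.429  1.379  0.572] 0.0 0.0
shift [0.   0.   0.28] turn [0. 0. 0.]
1731 [[  9.57 -61.05 315.77]
 [ 14.3  -29.81 319.53]
 [ 20.47  -1.76 321.33]]
```

Request:
move_arm:
  plan:
    - [[-0.011,0.08,0.03],[0,0,0.005]]
    - [[-0.011,0.168,0.06],[0,0,0.005]]
    - [[-0.011,0.168,0.1],[0,0,0.005]]
    - [[-0.011,0.168,0.18],[0,0,0.005]]
    - [[-0.011,0.168,0.26],[0,0,0.005]]
    - [[-0.011,0.168,0.33],[0,0,0.005]]
    - [[-0.011,0.168,0.382],[0,0,0.005]]
    - [[-0.011,0.168,0.382],[0,0,0.005]]

```text
t: 30.75
tcp_pos: [631.6, -179.1, 268.4]
eef_rot: [0.689, 0.725, 0.002, -0.002]
contact_force: [-0.6, -0.4, 0.4]
opening: 42.8
grasp_force: 0.0
```

Request:
move_arm:
  plan:
    - [[0,0,0],[0,0,0]]
    - [[0,0,0],[0,0,0]]
    - [[0,0,0],[0,0,0]]
    - [[0,0,0],[0,0,0]]
    - [[0,0,0],[0,0,0]]
  jaw: 0

```text
t: 31.25
tcp_pos: [630.6, -180.9, 271.3]
eef_rot: [0.69, 0.724, 0.002, -0.002]
contact_force: [-6.9, 2.2, 4.6]
opening: 10.0
grasp_force: 58.4
```

Run:
```python
from h import *
np.set_printoptions(precision=3,suppress=True)
s=bot.observe();print(s['tcp_pos'],s['contact_force'],s['opening'],s['grasp_force'])
r=np.hypot(245,4);a0=np.arctan2(4,245)
f=lambda t:np.array([-r*np.cos(t+a0),r*np.sin(t+a0)])
for a in np.arange(1.15,.6,-.04):d=f(a)-f(1.19);print(round(a,2),np.round([d[0]/250,-d[1]/250],3))
```

```text
[ 630.58  -180.884  271.323] [-6.932  2.163  4.563] 9.954638842763487 58.43795835971832
1.15 [-0.036  0.015]
1.11 [-0.072  0.031]
1.07 [-0.107  0.048]
1.03 [-0.141  0.067]
0.99 [-0.175  0.088]
0.95 [-0.208  0.109]
0.91 [-0.239  0.132]
0.87 [-0.27   0.156]
0.83 [-0.3    0.182]
0.79 [-0.329  0.208]
0.75 [-0.357  0.236]
0.71 [-0.383  0.265]
0.67 [-0.409  0.295]
0.63 [-0.433  0.325]
```

Gripped. Lower slowly along the arc.

Request:
move_arm:
  plan:
    - [[0,-0.018,0.007],[0,0,0]]
    - [[0,-0.036,0.015],[0,0,0]]
    - [[0,-0.072,0.031],[0,0,0]]
    - [[0,-0.107,0.048],[0,0,0]]
    - [[0,-0.141,0.067],[0,0,0]]
    - [[0,-0.175,0.088],[0,0,0]]
    - [[0,-0.208,0.109],[0,0,0]]
    - [[0,-0.239,0.132],[0,0,0]]

```text
t: 32.05
tcp_pos: [573.3, -183.8, 239.4]
eef_rot: [0.689, 0.724, 0.004, 0.0]
contact_force: [-4.9, 1.3, 7.8]
opening: 9.6
grasp_force: 61.2
```

Request:
move_arm:
  plan:
    - [[0,-0.016,0.012],[0,0,0]]
    - [[0,-0.031,0.024],[0,0,0]]
    - [[0,-0.046,0.037],[0,0,0]]
    - [[0,-0.061,0.05],[0,0,0]]
    - [[0,-0.075,0.063],[0,0,0]]
    - [[0,-0.09,0.076],[0,0,0]]
    - [[0,-0.09,0.076],[0,0,0]]

```text
t: 32.75
tcp_pos: [549.1, -185.1, 219.2]
eef_rot: [0.69, 0.724, 0.002, -0.002]
contact_force: [-6.6, 1.7, 6.4]
opening: 10.0
grasp_force: 61.7
```

```bash
cat > t12.py <<'E'
from h import *
np.set_printoptions(precision=3,suppress=True)
s=bot.observe();print(s['tcp_pos'],s['contact_force'],s['joint_pos'])
L=(s['tcp_pos']+[0,0,G]-CEN)@np.c_[CX,CY,[0,0,1]];print(L,'lid',np.arctan2(L[2]-85,100-L[0])-.016,np.hypot(L[2]-85,100-L[0]))
E
python3 t12.py
```

```text
[ 549.126 -185.06   219.178] [-6.615  1.678  6.403] [-0.505  0.419  1.014  1.71  -0.381  1.227  0.651]
[-67.694 -44.733 266.178] lid 0.8080277039799014 246.87399778580777
```

Request:
move_arm:
  plan:
    - [[0,-0.007,0.007],[0,0,0]]
    - [[0,-0.014,0.014],[0,0,0]]
    - [[0,-0.021,0.021],[0,0,0]]
    - [[0,-0.028,0.028],[0,0,0]]
    - [[0,-0.035,0.035],[0,0,0]]
    - [[0,-0.042,0.043],[0,0,0]]
    - [[0,-0.042,0.043],[0,0,0]]

```text
t: 33.45
tcp_pos: [538.3, -185.6, 208.1]
eef_rot: [0.69, 0.724, 0.002, -0.002]
contact_force: [-7.7, 1.5, 5.2]
opening: 9.8
grasp_force: 62.4
```

```bash
python3 t12.py
```

```text
[ 538.319 -185.591  208.086] [-7.744  1.488  5.207] [-0.513  0.409  1.017  1.747 -0.377  1.199  0.657]
[-78.514 -44.723 255.086] lid 0.7452264153092104 246.57003421371255
```

Request:
move_arm:
  plan:
    - [[0,-0.004,0.005],[0,0,0]]
    - [[0,-0.008,0.01],[0,0,0]]
    - [[0,-0.012,0.015],[0,0,0]]
    - [[0,-0.016,0.02],[0,0,0]]
    - [[0,-0.02,0.025],[0,0,0]]
    - [[0,-0.02,0.025],[0,0,0]]

```text
t: 34.05
tcp_pos: [533.4, -185.9, 202.6]
eef_rot: [0.69, 0.724, 0.002, -0.002]
contact_force: [-8.8, 2.0, 9.1]
opening: 9.6
grasp_force: 62.8
```

```bash
python3 t12.py
```

```text
[ 533.359 -185.879  202.56 ] [-8.842  2.037  9.128] [-0.515  0.405  1.018  1.764 -0.376  1.185  0.661]
[-83.483 -44.762 249.56 ] lid 0.7150841643662151 246.46699364771115
```

Request:
move_arm:
  plan:
    - [[0,-0.003,0.004],[0,0,0]]
    - [[0,-0.006,0.008],[0,0,0]]
    - [[0,-0.006,0.008],[0,0,0]]
    - [[0,-0.006,0.008],[0,0,0]]

```text
t: 34.45
tcp_pos: [533.3, -185.9, 202.3]
eef_rot: [0.69, 0.724, 0.003, -0.001]
contact_force: [-10.0, 5.1, 17.5]
opening: 9.7
grasp_force: 63.6
```

```bash
python3 t12.py
python3 - <<'E'
from h import *
np.set_printoptions(precision=2,suppress=True)
for n in('scene','top'):
    k=bot.camera(n);v,u=np.nonzero(k['z_map']>0);P=pts(k,np.c_[u,v]);L=(P-CEN)@np.c_[CX,CY,[0,0,1]]
    m=(L[:,1]>60)&(L[:,1]<165)&(L[:,0]>-60)&(L[:,0]<90)&(L[:,2]>105)&(L[:,2]<250)
    if m.sum()>30:
        m2=m&(L[:,1]>140);p=np.polyfit(L[m2,0],L[m2,2],1);print(n,m2.sum(),'lid angle',np.arctan(-p[0]),'z at x=100',np.polyval(p,100))
E
```

```text
[ 533.268 -185.886  202.252] [-9.954  5.075 17.466] [-0.516  0.403  1.019  1.767 -0.377  1.181  0.663]
[-83.574 -44.765 249.252] lid 0.7139031480618415 246.32911601293293
scene 790 lid angle 0.7066199082073661 z at x=100 94.29033933399182
top 591 lid angle 0.7078812686018346 z at x=100 93.89448047477963
```

The upward force rises with no further motion, and the lid reads about 0.71 by depth, so it is resting on the stay. I'll ease the preload, release and lift away.

Request:
move_arm:
  plan:
    - [[0,0.005,-0.007],[0,0,0]]
    - [[0,0.005,-0.007],[0,0,0]]

```text
t: 34.75
tcp_pos: [533.5, -185.9, 202.7]
eef_rot: [0.69, 0.724, 0.002, -0.002]
contact_force: [-9.0, 3.2, 12.2]
opening: 9.6
grasp_force: 63.0
```

Request:
move_arm:
  plan:
    - [[0,0,0],[0,0,0]]
    - [[0,0,0],[0,0,0]]
    - [[0,0,0],[0,0,0]]
    - [[0,0,0],[0,0,0]]
  jaw: 0.5

```text
t: 35.15
tcp_pos: [535.6, -185.1, 200.5]
eef_rot: [0.689, 0.725, 0.002, -0.0]
contact_force: [0.1, -0.5, 0.2]
opening: 42.5
grasp_force: 0.0
```

Request:
move_arm:
  plan:
    - [[0,0,-0.05],[0,0,0]]
    - [[0,0,-0.12],[0,0,0]]
    - [[0,0,-0.24],[0,0,0]]
    - [[0,0,-0.36],[0,0,0]]
    - [[0,0,-0.5],[0,0,0]]
    - [[0,-0.2,-0.6],[0,0,0]]
    - [[0,-0.3,-0.6],[0,0,0]]
    - [[0,-0.3,-0.6],[0,0,0]]

```text
t: 35.95
tcp_pos: [457.0, -192.3, 351.9]
eef_rot: [0.691, 0.723, 0.006, -0.001]
contact_force: [0.2, -0.5, -0.1]
opening: 42.8
grasp_force: 0.0
```

Run:
```python
from h import *
np.set_printoptions(precision=2,suppress=True)
s=bot.observe();print(s['tcp_pos'],s['contact_force'],s['opening'])
for n in('scene','top'):
    k=bot.camera(n);v,u=np.nonzero(k['z_map']>0);P=pts(k,np.c_[u,v]);L=(P-CEN)@np.c_[CX,CY,[0,0,1]]
    m2=(L[:,1]>140)&(L[:,1]<165)&(L[:,0]>-60)&(L[:,0]<90)&(L[:,2]>105)&(L[:,2]<250)
    if m2.sum()>30: p=np.polyfit(L[m2,0],L[m2,2],1);print(n,'lid angle',np.arctan(-p[0]))
    if n=='scene': save(k,'s9')
    for q in('jar','mug','calculator'):
        for r in bot.masks_of(k,q)[:1]:
            v,u=np.nonzero(r['mask']&(k['z_map']>0));print(n,q,round(r['p'],2),np.median(pts(k,np.c_[u,v]),0))
```

```text
[ 457.03 -192.3   351.92] [ 0.16 -0.48 -0.07] 42.808360148603555
scene lid angle 0.7104110621942701
scene jar 0.66 [402.31 332.12  90.31]
scene mug 0.58 [ 339.57 -409.09   58.1 ]
scene calculator 0.67 [ 533.61 -451.92   19.3 ]
top lid angle 0.7072904402112364
top jar 0.84 [381.4  317.39 106.83]
top mug 0.76 [ 319.05 -440.76   42.17]
top calculator 0.49 [ 590.77 -477.28   18.05]
```

View pics/s9.png

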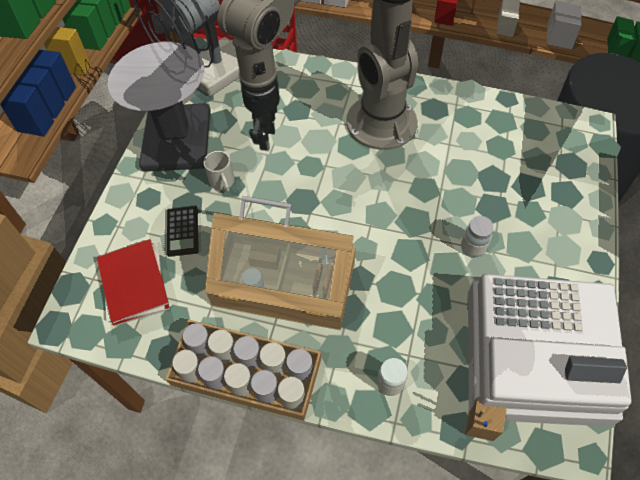

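The picture shows the lid resting on the raised stay at about (325,260), everything else in place, and the gripper well clear.

```bash
python3 -c "
from station import bot
print(bot.finish_job())"
```

```text
the job is handed in; nothing more can be done
None
```

The lid was lifted back until it stood, the stay flipped up to its stop, and the lid lowered gently onto it (about 0.71 rad) and released at 36 s, with the surroundings apparently undisturbed; the one doubt is that joint 2 briefly read -0.494 against its -0.49 limit and joints 5 and 6 sat at theirs, and I handed the job in without getting a verdict.

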